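# Clear the potting things off the desk

### The arm

A 7-joint arm with a two-finger parallel gripper is mounted at the origin on the work surface. World frame = base frame: x ahead of the robot, y to its left, z up, the work surface at z = 0. Lengths are in m, angles in rad, forces in N, time in s.
With the tool pointing down it reaches from about 0.4 to 0.85 m from the base axis. Payload 10.4 kg.
Tool frame: the origin (TCP) lies at the very end of the fingers, on their centre line; the grasp point (between the pads) lies r.grasp_offset behind it (r.grasp_offset is the distance from the TCP to the grasp point, in m); z points along the fingers, y is the direction in which the jaws open and shut (so a half turn about z gives the same grasp; the last joint's range is limited). The gripper opens to 87 mm and grips with 3 to 60 N. Pads are 19 mm wide; open, the fingers measure 117 mm over their backs; the gripper's body (75 mm by 190 mm) begins 51 mm behind the grasp point.
Start: joints at [1.141, 0.332, -0.065, 1.46, 0.022, 1.35, -0.088], TCP at [0.247, -0.574, 0.223] pointing down, gripper open.
Joint ranges: [-2.6, 2.6], [-0.5, 2.12], [-1.47, 1.34], [0.16, 2.42], [-1.27, 4.41], [0.06, 2.06], [-2.6, 2.6]. Speed limits (rad/s): [2.22, 2.22, 2.79, 2.79, 3.14, 3.14, 3.14].

### API

Orientations are given as a unit quaternion [x, y, z, w].
In Python, from bench import read_state, cams, job, r gives the robot as it stands. The module is installed in compiled form; this text tells all that it offers.
- The arm moves only by the tool arm_command, never from a script. Its argument "increments" is a list of rows, each an object of numbers: "gripper": the opening in per cent of the stroke, from 0 (shut) to 100 (fully open); "dx", "dy", "dz": the shift along the tool's x, y, z in m; "spin": the turn about the tool's z in degrees. In form: [{"gripper": .., "dx": .., "dy": .., "dz": .., "spin": ..}, ...]. A call has exactly 8 rows; each row shifts and turns the commanded pose from where the row before left it, along the tool's axes as they then stand; what a row does not reach is not made up. A row lasts 1/8 s, in which the tool goes at most 62.5 mm and 10.7 degrees, less where a joint would pass 70% of its speed; a pose out of reach is approached as far as the arm can. A call with a gripper value outside its range is refused whole. The fingers move at their own pace and stop on an object; "grip_force" is the grip in N (left out, the last holds). Time passes only in rows, so rows that do not move let the fingers close, or fill a call up. It gives the time, the measured TCP pose, the force and the opening at its end, in the units of the state.
- read_state(): the state, without advancing time (a new reading comes with each control period).
- cams.camera(name): name is "scene" or "top" or "wrist"; returns the picture (480x640x3 uint8, red, green, blue); there is no depth.
- cams.camera_info(name): a dict with "K" (3x3 intrinsics, pixels), "k1" (the pictures are not rectified: a ray, as slopes to the right and down, at radius r is drawn at 1 + k1 r^2 times it, then the intrinsics apply), "rvec" (rotation vector, rad) and "tvec" (3), from world to camera coordinates, as OpenCV has them. Camera axes: x right, y down, z forward; pixel columns grow to the right and rows downward; lengths in m; the calibration is good to about 2 mm. A picture is of the moment at which its call begins: read the wrist's pose just before it. camera_info takes no time and is no camera call; for the wrist camera it gives the pose at the moment of the call.
- job.close_job(): hands the job in, once; it reports no verdict.
The state is a dict: "time": time; "joint_positions": joint angles; "joint_vel": joint speeds; "joint_torque": joint torques, N m; "ee_pos": TCP position; "eef_rot": TCP orientation; "ft_force": force on the tool from outside, world axes, zero at the start; "torque": the same for the moment, N m; "width": finger opening in m.
Only numpy, scipy, OpenCV 4.12 (cv2) and the standard library are available. Lean on these libraries where they do the work, as an engineer would, in place of code of your own. Each camera call takes 0.05 s, during which the arm holds its last target.

### The job

The potting is done, so tidy up: hang every handled metal pail by its wooden handle on the black wire stand, one pail to a hook, hanging still and clear of the desk, and nest the four clay pots in size order, each seated fully in the next larger one, with the largest standing on the desk. Leave the notebook, tape roll, dish and mug where they are.

Things in the scene. Friction and masses are not known exactly. Their poses are not given: they have to be found in the camera images.
- pot_a: Round clay pot, largest of four, open top, 100 mm tall, about 300 g. Top 28 mm: thick collar, outside 124, opening 96 mm (wall 14, can be pinched). Body below 106 mm wide, tapering to 89 at the foot. Origin: centre of underside, z up.
- pot_b: Round clay pot, second of four, open top, 94 mm tall, about 240 g. Top 28 mm: thick collar, outside 106, opening 78 mm (wall 14, can be pinched). Body below 88 mm wide, tapering to 72 at the foot. Origin: centre of underside, z up. Seated, its collar rests on the next larger pot's rim, 28 mm proud; origin 34 mm above that pot's; play 4 mm.
- pot_c: Round clay pot, third of four, open top, 88 mm tall, about 180 g. Top 28 mm: thick collar, outside 88, opening 60 mm (wall 14, can be pinched). Body below 70 mm wide, tapering to 56 at the foot. Origin: centre of underside, z up. Seated, its collar rests on the next larger pot's rim, 28 mm proud; origin 34 mm above that pot's; play 4 mm.
- pot_d: Round clay pot, smallest of four, open top, 82 mm tall, about 130 g. Top 28 mm: thick collar, outside 70, opening 42 mm (wall 14, can be pinched). Body below 52 mm wide, tapering to 39 at the foot. Origin: centre of underside, z up. Seated, its collar rests on the next larger pot's rim, 28 mm proud; origin 34 mm above that pot's; play 4 mm.
- pail1: Square metal pail, 70 x 70 x 55 mm, open top, about 140 g, with a rigid arch handle: thin wire legs on its +y and -y sides (36 mm from the middle at the rim, 46 mm at the top) and a bar across. 146 mm tall in all. Origin: centre of underside, z up, y along the bar. Pails are alike; 3 or 4 are present (an absent one reads None from the start).
- pail1_bar (a point): The hanging point of pail1: under the middle of its handle bar, 136 mm above the underside. The bar, along y, is 100 mm long: two level wooden grips 12 mm wide (x), 10 mm high, from y = 16 to 50 mm either side, centred 130 mm above the underside, joined by a thin wire peak (16 mm either side, top 146 mm) that centres itself on a hook.
- pail2: Square metal pail, 70 x 70 x 55 mm, open top, about 140 g, with a rigid arch handle: thin wire legs on its +y and -y sides (36 mm from the middle at the rim, 46 mm at the top) and a bar across. 146 mm tall in all. Origin: centre of underside, z up, y along the bar. Pails are alike; 3 or 4 are present (an absent one reads None from the start).
- pail2_bar (a point): The hanging point of pail2: under the middle of its handle bar, 136 mm above the underside. The bar, along y, is 100 mm long: two level wooden grips 12 mm wide (x), 10 mm high, from y = 16 to 50 mm either side, centred 130 mm above the underside, joined by a thin wire peak (16 mm either side, top 146 mm) that centres itself on a hook.
- pail3: Square metal pail, 70 x 70 x 55 mm, open top, about 140 g, with a rigid arch handle: thin wire legs on its +y and -y sides (36 mm from the middle at the rim, 46 mm at the top) and a bar across. 146 mm tall in all. Origin: centre of underside, z up, y along the bar. Pails are alike; 3 or 4 are present (an absent one reads None from the start).
- pail3_bar (a point): The hanging point of pail3: under the middle of its handle bar, 136 mm above the underside. The bar, along y, is 100 mm long: two level wooden grips 12 mm wide (x), 10 mm high, from y = 16 to 50 mm either side, centred 130 mm above the underside, joined by a thin wire peak (16 mm either side, top 146 mm) that centres itself on a hook.
- pail4: Square metal pail, 70 x 70 x 55 mm, open top, about 140 g, with a rigid arch handle: thin wire legs on its +y and -y sides (36 mm from the middle at the rim, 46 mm at the top) and a bar across. 146 mm tall in all. Origin: centre of underside, z up, y along the bar. Pails are alike; 3 or 4 are present (an absent one reads None from the start).
- pail4_bar (a point): The hanging point of pail4: under the middle of its handle bar, 136 mm above the underside. The bar, along y, is 100 mm long: two level wooden grips 12 mm wide (x), 10 mm high, from y = 16 to 50 mm either side, centred 130 mm above the underside, joined by a thin wire peak (16 mm either side, top 146 mm) that centres itself on a hook.
- stand: Fixed black wire stand on a wooden base 100 x 500 x 20 mm; origin: centre of the wire panel at desk level. The upright wire panel lies in its y-z plane, 450 mm wide along y, its top rail 273 mm high. Four hooks of 8 mm wire, 120 mm apart along y, stick out 89 mm from the panel towards the stand's -x, each sloping down to a seat and turning up at the tip.
- hook1 (a point): Seat of hook 1 (counted from the stand's -y end): the top of the wire at its lowest place, 254 mm above the desk and 56 mm in front of the panel; axes as the stand's. The tip is 29 mm farther out (-x) and its top is 276 mm high. A pail's bar laid across the hook (along the stand's y) comes to rest with its hanging point here.
- hook2 (a point): Seat of hook 2 (counted from the stand's -y end): the top of the wire at its lowest place, 254 mm above the desk and 56 mm in front of the panel; axes as the stand's. The tip is 29 mm farther out (-x) and its top is 276 mm high. A pail's bar laid across the hook (along the stand's y) comes to rest with its hanging point here.
- hook3 (a point): Seat of hook 3 (counted from the stand's -y end): the top of the wire at its lowest place, 254 mm above the desk and 56 mm in front of the panel; axes as the stand's. The tip is 29 mm farther out (-x) and its top is 276 mm high. A pail's bar laid across the hook (along the stand's y) comes to rest with its hanging point here.
- hook4 (a point): Seat of hook 4 (counted from the stand's -y end): the top of the wire at its lowest place, 254 mm above the desk and 56 mm in front of the panel; axes as the stand's. The tip is 29 mm farther out (-x) and its top is 276 mm high. A pail's bar laid across the hook (along the stand's y) comes to rest with its hanging point here.
- notebook: Bystander: black notebook, 90 x 150 x 14 mm, lying in front of or under the hooks; origin under its centre.
- tape: Bystander: clear tape roll lying flat, 76 mm across, 24 mm high; origin under its centre.
- dish: Bystander: small white dish, 60 mm across, 20 mm high; origin under its centre.
- mug: Bystander: white mug, 80 mm across plus its handle at +y, 90 mm high; origin under its centre.
Mind the look-alikes: they are no part of the job. What is shaped like the pot_d but green is not meant.

How it is judged:
By the outcome, as a careful person would: the job done as asked, in the order asked, and still so for the second after the job is handed in, with the robot touching nothing.
Of pail1, pail2, pail3, pail4 only 3 to 4 are there at a start; the rules pass over those that are not, and their reading is None.
At some moment in a run one of pot_a, pot_b, pail1, pail2, pail3, pail4 may be knocked a few centimetres aside while the robot is not near it.
It also fails if it takes over 210 s, if anything falls off the work surface, if the arm or the gripper's body presses on something with over 40 N, if the wrist force passes 120 N, or if a joint passes its speed limit or range.

## Working session

There is one attempt and no reset: what is moved stays moved. The work goes in short steps, Python scripts to look and compute and a tool call to move; the robot and the scene stay as the last step left them, time stands still between calls to the robot, and variables do not carry over. Pictures are saved under pics/ and viewed, and the job is handed in when it is done.

Besides the shell and the picture viewer there is one more tool, called as name(argument=value, ...) on one line, values as JSON. arm_command: Moves the arm, as the interface text tells. Its arguments: {"type":"object","properties":{"increments":{"type":"array","items":{"type":"object","properties":{"gripper":{"type":"number"},"dx":{"type":"number"},"dy":{"type":"number"},"dz":{"type":"number"},"spin":{"type":"number"}}}},"grip_force":{"type":"number"}},"required":["increments"]}

I'll start by looking at the scene.

```bash
mkdir -p pics; ls; cat > h.py <<'E'
import numpy as np, cv2
from bench import read_state, cams, job, r
def snap(n,f):
    im=cams.camera(n); cv2.imwrite('pics/'+f,cv2.cvtColor(im,cv2.COLOR_RGB2BGR)); return im
def info(n):
    c=cams.camera_info(n); K=np.array(c['K']);R=cv2.Rodrigues(np.array(c['rvec'],float))[0];t=np.array(c['tvec'],float).ravel()
    return K,float(c['k1']),R,t
def ray(n,u,v,ci=None):
    K,k1,R,t=ci or info(n)
    d=cv2.undistortPoints(np.array([[[u,v]]],float),K,np.array([k1,0,0,0,0]))[0,0]
    dw=R.T@np.array([d[0],d[1],1.]); return -R.T@t,dw
def onz(n,u,v,z,ci=None):
    o,d=ray(n,u,v,ci); return o+d*(z-o[2])/d[2]
def proj(n,P,ci=None):
    K,k1,R,t=ci or info(n)
    p,_=cv2.projectPoints(np.atleast_2d(np.array(P,float)),cv2.Rodrigues(R)[0],t,K,np.array([k1,0,0,0,0])); return p[:,0]
E
python3 - <<'E'
from h import *
for n in ('scene','top','wrist'):
    snap(n,n+'0.png'); K,k1,R,t=info(n); print(n,K.tolist(),k1,(-R.T@t).round(3),R.round(2).tolist())
print(read_state(), r.grasp_offset)
E
```

```text
pics
scene [[482.77234735180525, 0.0, 315.0429068326167], [0.0, 482.77234735180525, 246.33194000885058], [0.0, 0.0, 1.0]] -0.12076665512747108 [1.247 0.337 0.804] [[-0.38, 0.92, -0.01], [0.56, 0.22, -0.8], [-0.73, -0.31, -0.6]]
top [[434.5159754724672, 0.0, 311.97236030706097], [0.0, 434.5159754724672, 234.93454797994204], [0.0, 0.0, 1.0]] -0.015256904204359484 [0.401 0.012 1.128] [[-0.02, -1.0, 0.03], [-0.99, 0.01, -0.12], [0.12, -0.03, -0.99]]
wrist [[341.93323995963846, 0.0, 319.9736245067257], [0.0, 341.93323995963846, 236.41849770172647], [0.0, 0.0, 1.0]] -0.025250595483298055 [ 0.312 -0.546  0.384] [[0.39, -0.92, 0.0], [-0.89, -0.38, 0.26], [-0.24, -0.1, -0.97]]
{'time': 0.15, 'joint_positions': array([ 1.14139683,  0.33272204, -0.06468613,  1.46073373,  0.02157973,
        1.34991408, -0.08846382]), 'joint_vel': array([ 0.00199492, -0.00188305,  0.00082681, -0.00208923, -0.00037459,
       -0.00087624,  0.00094819]), 'joint_torque': array([ 8.85597674e-04, -6.23631334e+01,  2.46289844e-02, -3.90144110e+01,
       -6.12497446e-02,  3.71689175e-02,  1.19538422e-04]), 'ee_pos': array([ 0.24717735, -0.57372659,  0.22194659]), 'eef_rot': array([ 9.79381788e-01,  2.02017376e-01, -1.24808371e-04, -5.26922097e-04]), 'ft_force': array([-0.11953919, -0.27851541,  0.3822336 ]), 'torque': array([0.02110975, 0.04281333, 0.04245239]), 'width': 0.08703757372893245} 0.0187
```

View pics/top0.png

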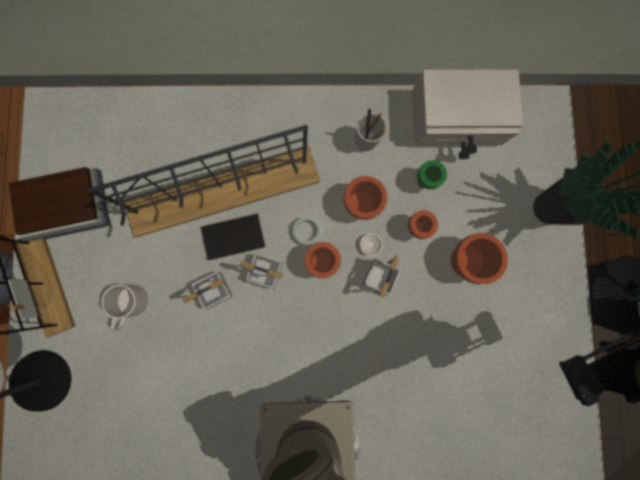

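View pics/scene0.png

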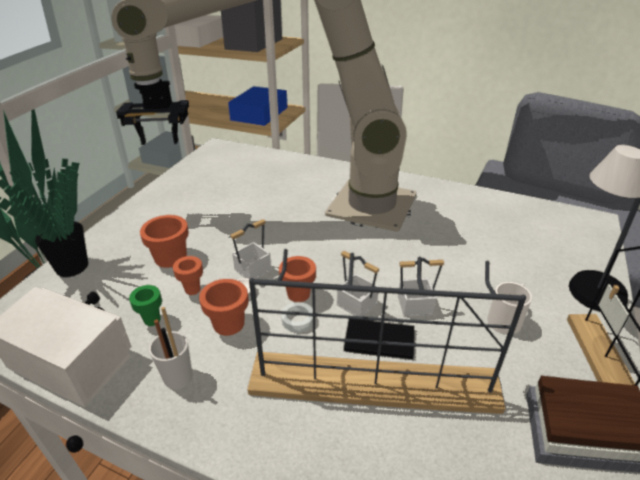

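View pics/wrist0.png

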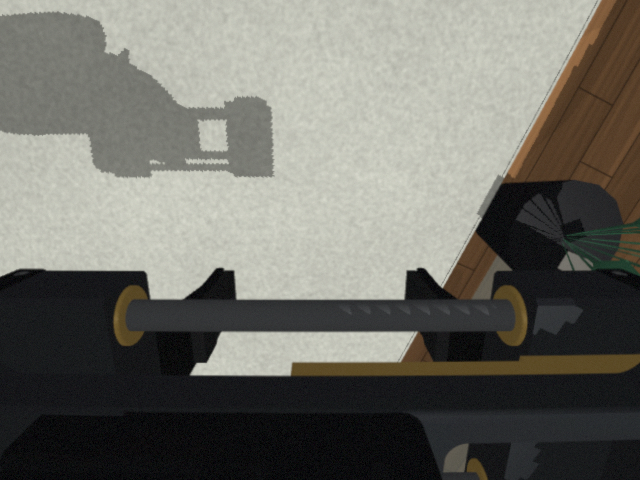

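The top view shows three pails, at (208,290), (261,270) and (380,275). The four clay pots are at (481,258), (365,197), (322,260) and (423,224), and the green look-alike is at (432,174). The stand is at (215,190), and a second wire object sits at far left (20,290). I'll enlarge to confirm.

```bash
python3 - <<'E'
import cv2
a=cv2.imread('pics/top0.png'); 
cv2.imwrite('pics/t1.png',cv2.resize(a[110:350,0:320],(800,600),interpolation=cv2.INTER_CUBIC))
cv2.imwrite('pics/t2.png',cv2.resize(a[150:320,230:510],None,fx=2.8,fy=2.8,interpolation=cv2.INTER_CUBIC))
b=cv2.imread('pics/scene0.png')
cv2.imwrite('pics/s1.png',cv2.resize(b[210:420,220:640][:, :],None,fx=1.9,fy=1.9,interpolation=cv2.INTER_CUBIC))
E
```

```text
(no output)
```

View pics/t1.png

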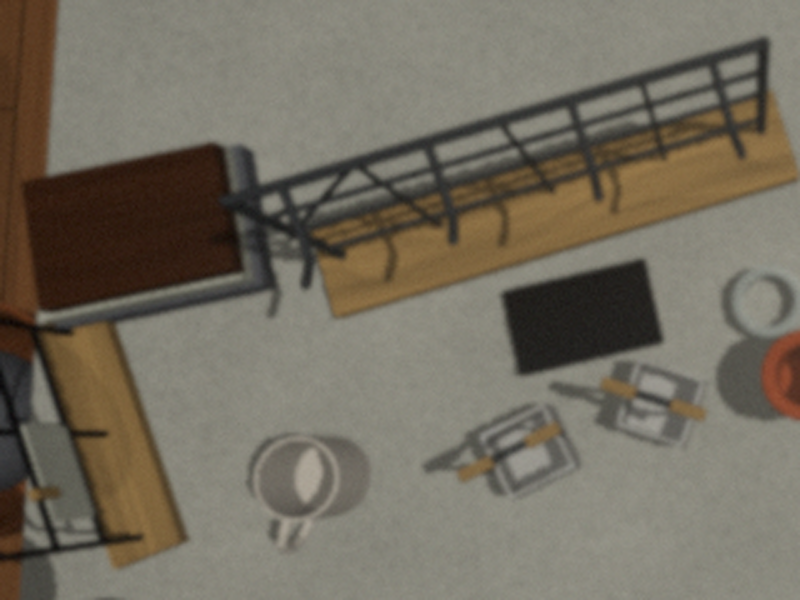

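View pics/t2.png

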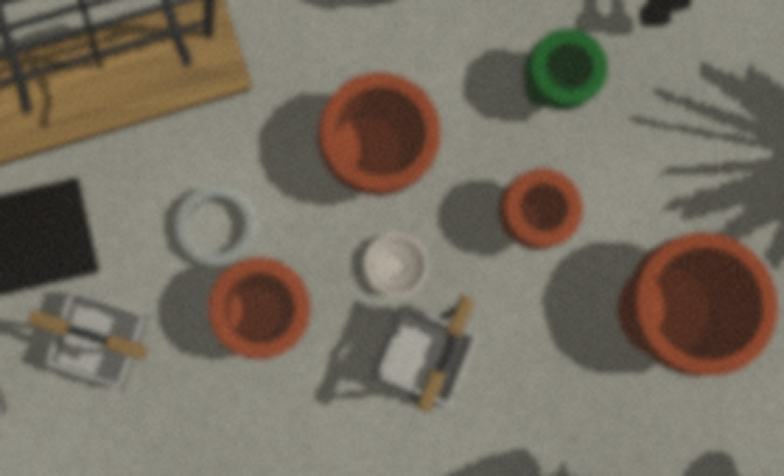

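View pics/s1.png

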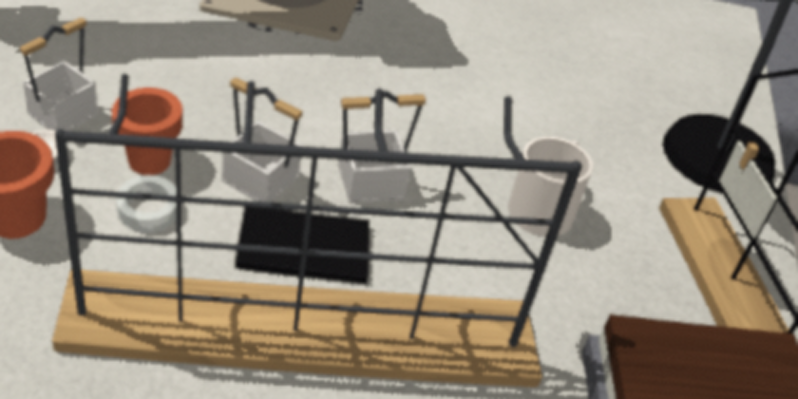

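```bash
python3 - <<'E'
import cv2
from h import *
a=cv2.imread('pics/top0.png'); b=cv2.imread('pics/scene0.png')
A=cv2.resize(a[220:350,0:110],(480,568),interpolation=cv2.INTER_CUBIC)
B=cv2.resize(b[180:400,560:640],(206,568),interpolation=cv2.INTER_CUBIC)
cv2.imwrite('pics/z1.png',np.hstack([A,B]))
ci=info('top')
for n,u,v,z in [('base',50,240,.02),('base',73,325,.02),('stb',320,178,.02),('stb2',135,235,.02)]: print(n,onz('top',u,v,z,ci).round(3))
ci=info('scene')
for p in [(568,318),(640,420),(600,350)]: print(onz('scene',*p,.02,ci).round(3))
E
```

```text
base [0.53  0.642 0.02 ]
base [0.317 0.574 0.02 ]
stb [ 0.684 -0.046  0.02 ]
stb2 [0.54  0.428 0.02 ]
[0.329 0.579 0.02 ]
[0.571 0.722 0.02 ]
[0.407 0.648 0.02 ]
```

View pics/z1.png

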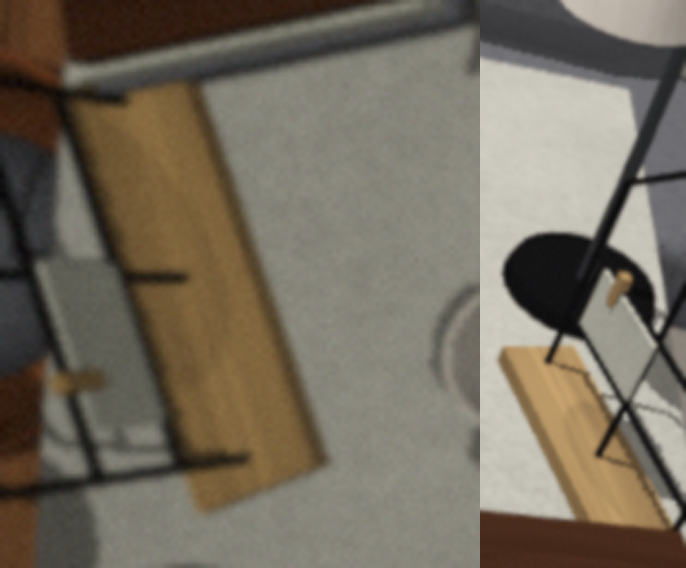

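The second wire object is a small stand with a flat grey plate on it, so it's neither a pail nor our stand. That leaves three pails and one four-hook stand. Next I'll measure positions.

```bash
cat >> h.py <<'E'
H={'a':.1,'b':.094,'c':.088,'d':.082}; D={'a':.124,'b':.106,'c':.088,'d':.07}
def pots(im,n='top',zoff=0):
    """orange blobs -> rim circle fit at candidate heights"""
    hsv=cv2.cvtColor(im,cv2.COLOR_RGB2HSV); ci=info(n)
    m=((hsv[...,0]<12)|(hsv[...,0]>174))&(hsv[...,1]>120)&(hsv[...,2]>60)
    m=m.astype(np.uint8); k,lab,st,ce=cv2.connectedComponentsWithStats(m)
    out=[]
    for i in range(1,k):
        if st[i,4]<200 or not(100<ce[i,1]<350 and 250<ce[i,0]<550): continue
        c=max(cv2.findContours((lab==i).astype(np.uint8),cv2.RETR_EXTERNAL,cv2.CHAIN_APPROX_NONE)[0],key=len)[:,0].astype(float)
        P=np.array([onz(n,u,v,.09,ci)[:2] for u,v in cv2.convexHull(c.astype(np.float32))[:,0]])
        (x,y),rad=cv2.minEnclosingCircle(P.astype(np.float32))
        out.append((ce[i].round(1),x,y,2*rad))
    return out
def grips(im):
    hsv=cv2.cvtColor(im,cv2.COLOR_RGB2HSV)
    return hsv
def tool():
    s=read_state(); x,y,z,w=s['eef_rot']
    psi=np.degrees(np.arctan2(2*(x*y+w*z),1-2*(y*y+z*z)))
    return np.array(s['ee_pos']),psi,s
def plan(tx,ty,tz,psi,pos=None,p0=None):
    p,ps,s=tool()
    p=p if pos is None else np.array(pos); ps=ps if p0 is None else p0
    d=(ps-psi+180)%360-180   # spin positive = clockwise from above
    a=np.radians(psi); e=np.array([tx,ty])-p[:2]
    dx=e@[np.cos(a),np.sin(a)]; dy=e@[np.sin(a),-np.cos(a)]
    print(f't={s["time"]:.2f} now {p.round(4)} psi {ps:.2f} j7 {s["joint_positions"][6]:.2f} w {s["width"]:.4f} F {np.round(s["ft_force"],1)}')
    print(f'  spin {d:.1f} THEN dx {dx*1000:.1f} dy {dy*1000:.1f} dz {(p[2]-tz)*1000:.1f} mm')
E
python3 - <<'E'
from h import *
im=cv2.cvtColor(cv2.imread('pics/top0.png'),cv2.COLOR_BGR2RGB)
for o in pots(im): print(o)
hsv=cv2.cvtColor(im,cv2.COLOR_RGB2HSV)
m=((hsv[...,0]>=10)&(hsv[...,0]<=24)&(hsv[...,1]>90)).astype(np.uint8); m[:, :150]=0;m[:240]=0;m[330:]=0;m[:,420:]=0
k,lab,st,ce=cv2.connectedComponentsWithStats(m)
ci=info('top')
for i in range(1,k):
    if st[i,4]>8:
        print(st[i],ce[i].round(1),onz('top',*ce[i],.132,ci).round(4))
print('tips top');
for u,v in [(305,283),(453,240),(597,197),(740,155)]: print(onz('top',u/2.5-.3,v/2.5+110-.3,.272,ci).round(4))
print('tips scene'); ci=info('scene')
for u,v in [(508,99),(378,93),(250,84),(123,77)]: print(onz('scene',u/1.9+220-.25,v/1.9+210-.25,.274,ci).round(4))
E
```

```text
(array([364.9, 197.2]), 0.6172369122505188, -0.15227113664150238, 0.10671614855527878)
(array([422.9, 224.2]), 0.5486214756965637, -0.29107630252838135, 0.07033653557300568)
(array([480.1, 258.4]), 0.4643847346305847, -0.42527899146080017, 0.13663172721862793)
(array([321.9, 259.7]), 0.4663127660751343, -0.0437207855284214, 0.08549178391695023)
[390 257   8  13  56] [393.8 262.9] [ 0.4536 -0.2072  0.132 ]
[241 262  13   7  61] [247.  264.8] [0.4543 0.13   0.132 ]
[268 270  14   7  59] [274.  273.3] [0.434  0.0686 0.132 ]
[210 280  14   8  57] [216.6 283.4] [0.4131 0.1986 0.132 ]
[379 282   9  14  64] [383.5 288.7] [ 0.3948 -0.1812  0.132 ]
[184 293  13   9  61] [190.2 296.9] [0.3837 0.2577 0.132 ]
tips top
[0.5329 0.3599 0.272 ]
[0.566  0.2444 0.272 ]
[0.5996 0.1305 0.272 ]
[0.6331 0.0157 0.272 ]
tips scene
[0.5309 0.3616 0.274 ]
[0.5672 0.2462 0.274 ]
[0.5986 0.1312 0.274 ]
[0.6332 0.0158 0.274 ]
```

The top and scene views agree on the hook tips to within 2 mm. The stand's yaw is about 16.2°, and the hook seats are near (.661,.024), (.627,.139) and (.594,.253). The rim diameters identify the pots: a at (481,258), b at (365,197), c at (322,260) and d at (423,224). I'll take the rightmost pail first and put it on hook 1.

arm_command(grip_force=30, increments=[{"gripper": 50,"dx": 0.042,"dy": -0.032},{"gripper": 50,"dx": 0.042,"dy": -0.032},{"gripper": 50,"dx": 0.042,"dy": -0.032},{"gripper": 50,"dx": 0.042,"dy": -0.032},{"gripper": 50,"dx": 0.042,"dy": -0.032},{"gripper": 50,"dx": 0.042,"dy": -0.032},{"gripper": 50,"dx": 0.042,"dy": -0.032},{"gripper": 50,"dx": 0.041,"dy": -0.031}])

```text
validation failed for argument at $.in...
```

arm_command(increments=[{"gripper": 50,"spin": -10.6},{"gripper": 50,"spin": -10.6},{"gripper": 50,"spin": -10.6},{"gripper": 50,"spin": -10.6},{"gripper": 50,"spin": -10.6},{"gripper": 50,"spin": -10.6},{"gripper": 50,"spin": -10.6},{"gripper": 50,"spin": -10.6}])

```text
validation failed for argument at $.in...
```

arm_command(increments=[{"gripper": 50,"spin": -10.6},{"gripper": 50,"spin": -10.6},{"gripper": 50,"spin": -10.6},{"gripper": 50,"spin": -10.6},{"gripper": 50,"spin": -5.6},{"gripper": 50},{"gripper": 50},{"gripper": 50}])

```text
validation failed for argument at $.in...
```

arm_command(grip_force=30, increments=[{"gripper": 50,"dx": 0.042,"dy": -0.032,"dz": 0,"spin": 0},{"gripper": 50,"dx": 0.042,"dy": -0.032,"dz": 0,"spin": 0},{"gripper": 50,"dx": 0.042,"dy": -0.032,"dz": 0,"spin": 0},{"gripper": 50,"dx": 0.042,"dy": -0.032,"dz": 0,"spin": 0},{"gripper": 50,"dx": 0.042,"dy": -0.032,"dz": 0,"spin": 0},{"gripper": 50,"dx": 0.042,"dy": -0.032,"dz": 0,"spin": 0},{"gripper": 50,"dx": 0.042,"dy": -0.032,"dz": 0,"spin": 0},{"gripper": 50,"dx": 0.041,"dy": -0.031,"dz": 0,"spin": 0}])

```text
time: 1.15
ee_pos: [0.4546, -0.2056, 0.2225]
eef_rot: [0.979, 0.202, -0.0, 0.0]
ft_force: [0.7, 0.4, -0.2]
width: 0.0437
```

arm_command(increments=[{"gripper": 50,"dx": 0,"dy": 0,"dz": 0,"spin": -10.6},{"gripper": 50,"dx": 0,"dy": 0,"dz": 0,"spin": -10.6},{"gripper": 50,"dx": 0,"dy": 0,"dz": 0,"spin": -10.6},{"gripper": 50,"dx": 0,"dy": 0,"dz": 0,"spin": -10.6},{"gripper": 50,"dx": 0,"dy": 0,"dz": 0,"spin": -10.6},{"gripper": 50,"dx": 0,"dy": 0,"dz": 0,"spin": -10.6},{"gripper": 50,"dx": 0,"dy": 0,"dz": 0,"spin": -10.6},{"gripper": 50,"dx": 0,"dy": 0,"dz": 0,"spin": -10.6}])

```text
time: 2.15
ee_pos: [0.4539, -0.2072, 0.2224]
eef_rot: [0.585, 0.811, -0.0, -0.0]
ft_force: [-0.1, 0.6, -0.2]
width: 0.0434
```

arm_command(increments=[{"gripper": 50,"dx": 0,"dy": 0,"dz": 0,"spin": -10.6},{"gripper": 50,"dx": 0,"dy": 0,"dz": 0,"spin": -10.6},{"gripper": 50,"dx": 0,"dy": 0,"dz": 0,"spin": -10.6},{"gripper": 50,"dx": 0,"dy": 0,"dz": 0,"spin": -10.6},{"gripper": 50,"dx": 0,"dy": 0,"dz": 0,"spin": -5.6},{"gripper": 50,"dx": 0,"dy": 0,"dz": 0.01,"spin": 0},{"gripper": 50,"dx": 0,"dy": 0,"dz": 0.01,"spin": 0},{"gripper": 50,"dx": 0,"dy": 0,"dz": 0,"spin": 0}])

```text
time: 3.15
ee_pos: [0.4534, -0.207, 0.2013]
eef_rot: [0.208, 0.978, 0.0, -0.001]
ft_force: [0.2, 0.8, 0.3]
width: 0.0434
```

```bash
python3 - <<'E'
from h import *
plan(.4536,-.2072,.111,156.1)
snap('wrist','w1.png')
ci=info('wrist'); print(proj('wrist',[[.4536,-.2072,.135],[.3948,-.1812,.135]],ci).round(0))
E
```

```text
t=3.15 now [ 0.4534 -0.207   0.2013] psi 156.04 j7 1.45 w 0.0434 F [0.2 0.8 0.3]
  spin -0.1 THEN dx -0.3 dy -0.1 dz 90.3 mm
[[320. 249.]
 [320. 155.]]
```

View pics/w1.png

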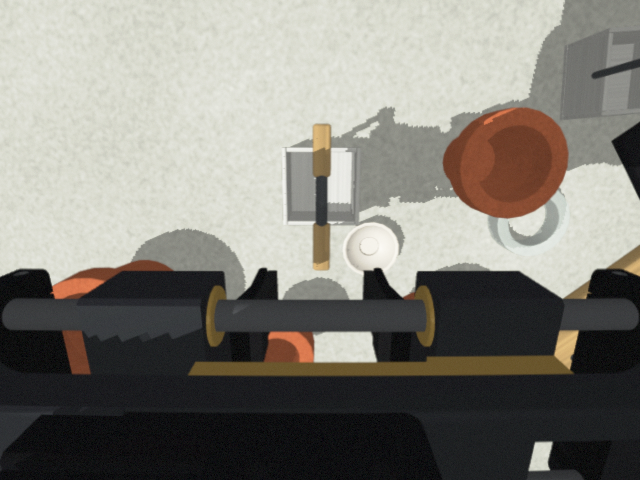

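The wrist view lines up: the grip I'm targeting is at (321,247) against a predicted (320,249). I'll go down and grip it.

arm_command(increments=[{"gripper": 50,"dx": 0,"dy": 0,"dz": 0.02,"spin": 0},{"gripper": 50,"dx": 0,"dy": 0,"dz": 0.02,"spin": 0},{"gripper": 50,"dx": 0,"dy": 0,"dz": 0.02,"spin": 0},{"gripper": 50,"dx": 0,"dy": 0,"dz": 0.02,"spin": 0},{"gripper": 50,"dx": 0,"dy": 0,"dz": 0.01,"spin": 0},{"gripper": 50,"dx": 0,"dy": 0,"dz": 0,"spin": 0},{"gripper": 0,"dx": 0,"dy": 0,"dz": 0,"spin": 0},{"gripper": 0,"dx": 0,"dy": 0,"dz": 0,"spin": 0}])

```text
time: 4.2
ee_pos: [0.4545, -0.2075, 0.1133]
eef_rot: [0.207, 0.978, -0.0, 0.001]
ft_force: [0.3, -0.1, -0.8]
width: 0.0307
```

arm_command(increments=[{"gripper": 0,"dx": 0,"dy": 0,"dz": 0,"spin": 0},{"gripper": 0,"dx": 0,"dy": 0,"dz": 0,"spin": 0},{"gripper": 0,"dx": 0,"dy": 0,"dz": 0,"spin": 0},{"gripper": 0,"dx": 0,"dy": 0,"dz": -0.01,"spin": 0},{"gripper": 0,"dx": 0,"dy": 0,"dz": -0.04,"spin": 0},{"gripper": 0,"dx": 0,"dy": 0,"dz": -0.05,"spin": 0},{"gripper": 0,"dx": 0,"dy": 0,"dz": -0.05,"spin": 0},{"gripper": 0,"dx": 0,"dy": 0,"dz": -0.03,"spin": 0}])

```text
time: 5.2
ee_pos: [0.4545, -0.2073, 0.2958]
eef_rot: [0.207, 0.978, -0.001, 0.002]
ft_force: [-0.4, -0.6, -1.8]
width: 0.0115
```

```bash
python3 - <<'E'
from h import *
snap('scene','s2.png')
print(tool())
c,s=np.cos(np.radians(16.2)),np.sin(np.radians(16.2))
# hanging: grip offset along stand -y by 33mm ; approach 80mm in front
y=np.array([-s,c]);x=np.array([c,s])
seat=np.array([.661,.0239]); 
for f in (-.095,0): print(f, (seat-y*.033+x*f).round(4))
g=seat-y*.033-x*.095
plan(*g,.29,106.2)
E
```

```text
(array([ 0.45542502, -0.20765591,  0.2989913 ]), np.float64(156.11107288989868), {'time': 5.25, 'joint_positions': array([ 0.79934092,  0.04632907, -0.47614273,  1.64202789,  0.02273138,
        1.45156425,  1.4749345 ]), 'joint_vel': array([-0.00307868,  0.00939158, -0.0055717 ,  0.05404295,  0.00840851,
       -0.08949652, -0.00926582]), 'joint_torque': array([ 4.45067184e-01, -3.05635607e+01, -1.20899761e-01, -3.01953542e+01,
        5.99435996e-02, -2.40404131e-01, -2.43003579e-02]), 'ee_pos': array([ 0.45542502, -0.20765591,  0.2989913 ]), 'eef_rot': array([ 0.20696341,  0.97834246, -0.00105963,  0.00332386]), 'ft_force': array([-0.28157407, -0.13753581,  2.14485462]), 'torque': array([ 0.03589649, -0.27602013,  0.00109036]), 'width': 0.011766900792550432})
-0.095 [ 0.579  -0.0343]
0 [ 0.6702 -0.0078]
t=5.25 now [ 0.4554 -0.2077  0.299 ] psi 156.11 j7 1.47 w 0.0118 F [-0.3 -0.1  2.1]
  spin 49.9 THEN dx 132.0 dy 167.0 dz 9.0 mm
```

View pics/s2.png

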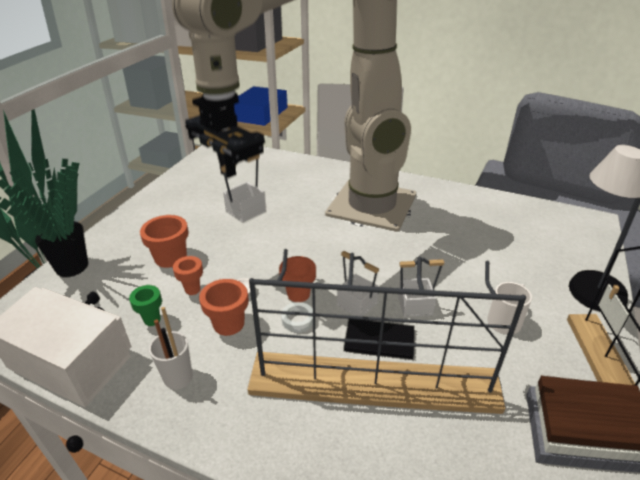

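The pail is held and lifted, with a width of 11.8 mm. I'll turn it 50° and carry it to the front of hook 1.

arm_command(increments=[{"gripper": 0,"dx": 0,"dy": 0,"dz": 0,"spin": 7},{"gripper": 0,"dx": 0,"dy": 0,"dz": 0,"spin": 10},{"gripper": 0,"dx": 0,"dy": 0,"dz": 0,"spin": 10},{"gripper": 0,"dx": 0,"dy": 0,"dz": 0,"spin": 10},{"gripper": 0,"dx": 0,"dy": 0,"dz": 0,"spin": 10},{"gripper": 0,"dx": 0,"dy": 0,"dz": 0,"spin": 2.9},{"gripper": 0,"dx": 0.01,"dy": 0.015,"dz": 0,"spin": 0},{"gripper": 0,"dx": 0.025,"dy": 0.03,"dz": 0,"spin": 0}])

```text
time: 6.25
ee_pos: [0.4872, -0.1622, 0.2928]
eef_rot: [0.602, 0.799, -0.0, 0.0]
ft_force: [0.9, -0.3, -1.4]
width: 0.0115
```

arm_command(increments=[{"gripper": 0,"dx": 0.028,"dy": 0.035,"dz": 0.003,"spin": 0},{"gripper": 0,"dx": 0.028,"dy": 0.035,"dz": 0.003,"spin": 0},{"gripper": 0,"dx": 0.023,"dy": 0.03,"dz": 0.003,"spin": 0},{"gripper": 0,"dx": 0.013,"dy": 0.017,"dz": 0,"spin": 0},{"gripper": 0,"dx": 0.005,"dy": 0.005,"dz": 0,"spin": 0},{"gripper": 0,"dx": 0,"dy": 0,"dz": 0,"spin": 0},{"gripper": 0,"dx": 0,"dy": 0,"dz": 0,"spin": 0},{"gripper": 0,"dx": 0,"dy": 0,"dz": 0,"spin": 0}])

```text
time: 7.25
ee_pos: [0.5773, -0.0349, 0.2837]
eef_rot: [0.601, 0.799, -0.0, 0.0]
ft_force: [-0.4, -0.7, -1.8]
width: 0.0116
```

```bash
python3 - <<'E'
from h import *
plan(.579,-.0343,.29,106.2)
plan(.6702,-.0078,.29,106.2)
im=snap('top','t3.png'); b=snap('scene','s3.png'); 
ci=info('wrist'); snap('wrist','w3.png'); print(proj('wrist',[[.6332,.0158,.276]],ci))
a=cv2.resize(im[120:320,180:480],None,fx=2,fy=2,interpolation=cv2.INTER_CUBIC)
c=cv2.resize(b[120:320,200:420],None,fx=2,fy=2,interpolation=cv2.INTER_CUBIC)[:,:]
cv2.imwrite('pics/z3.png',cv2.cvtColor(np.hstack([a[:, 100:],c])[:, :800],cv2.COLOR_RGB2BGR))
E
```

```text
t=7.25 now [ 0.5773 -0.0349  0.2837] psi 106.12 j7 0.15 w 0.0116 F [-0.4 -0.7 -1.8]
  spin -0.1 THEN dx 0.1 dy 1.8 dz -6.3 mm
t=7.25 now [ 0.5773 -0.0349  0.2837] psi 106.12 j7 0.15 w 0.0116 F [-0.4 -0.7 -1.8]
  spin -0.1 THEN dx 0.1 dy 96.7 dz -6.3 mm
[[453.15006623 221.47134191]]
```

View pics/z3.png

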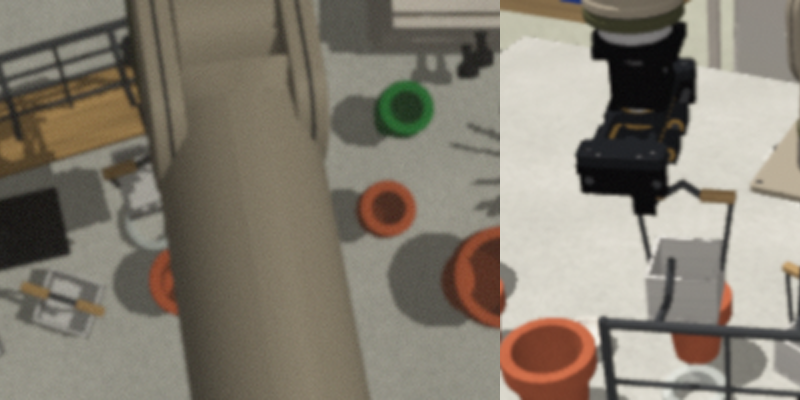

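View pics/w3.png

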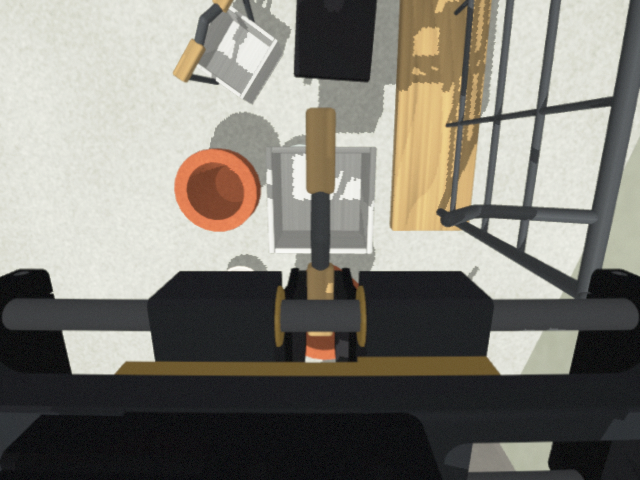

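```bash
python3 - <<'E'
from h import *
p,ps,s=tool(); a=np.radians(ps); X=np.array([np.cos(a),np.sin(a),0]); ci=info('wrist')
for d,h in [(.033,.029),(.049,.023),(.017,.023),(.083,.023)]:
    print(d,proj('wrist',p+X*d+[0,0,h],ci).round(0))
o=onz('wrist',449,216,.276,ci); print(o)
E
```

```text
0.033 [[321. 241.]]
0.049 [[321. 199.]]
0.017 [[321. 273.]]
0.083 [[321. 112.]]
[0.63010161 0.01805001 0.276     ]
```

The pail hangs level in the grip. The hook 1 tip at (449,216) and the bar's wire peak, centred near row 228, line up laterally within a few mm. I'll move over the hook and lower.

arm_command(increments=[{"gripper": 0,"dx": 0,"dy": 0.008,"dz": 0,"spin": 0},{"gripper": 0,"dx": 0,"dy": 0.016,"dz": 0,"spin": 0},{"gripper": 0,"dx": 0,"dy": 0.02,"dz": 0,"spin": 0},{"gripper": 0,"dx": 0,"dy": 0.02,"dz": 0,"spin": 0},{"gripper": 0,"dx": 0,"dy": 0.016,"dz": 0,"spin": 0},{"gripper": 0,"dx": 0,"dy": 0.01,"dz": 0,"spin": 0},{"gripper": 0,"dx": 0,"dy": 0.005,"dz": 0,"spin": 0},{"gripper": 0,"dx": 0,"dy": 0,"dz": 0.005,"spin": 0}])

```text
time: 8.4
ee_pos: [0.669, -0.0072, 0.2786]
eef_rot: [0.6, 0.8, 0.0, 0.0]
ft_force: [0.3, -0.3, -1.4]
width: 0.012
```

arm_command(increments=[{"gripper": 0,"dx": 0,"dy": 0,"dz": 0.008,"spin": 0},{"gripper": 0,"dx": 0,"dy": 0,"dz": 0.008,"spin": 0},{"gripper": 0,"dx": 0,"dy": 0,"dz": 0.008,"spin": 0},{"gripper": 0,"dx": 0,"dy": 0,"dz": 0.008,"spin": 0},{"gripper": 0,"dx": 0,"dy": 0,"dz": 0.006,"spin": 0},{"gripper": 0,"dx": 0,"dy": 0,"dz": 0.005,"spin": 0},{"gripper": 0,"dx": 0,"dy": 0,"dz": 0,"spin": 0},{"gripper": 0,"dx": 0,"dy": 0,"dz": 0,"spin": 0}])

```text
time: 9.4
ee_pos: [0.669, -0.0074, 0.2359]
eef_rot: [0.6, 0.8, 0.0, 0.0]
ft_force: [0.7, -0.1, -1.3]
width: 0.0113
```

```bash
python3 - <<'E'
from h import *
plan(.6702,-.0078,.23,106.2)
b=snap('scene','s4.png'); w=snap('wrist','w4.png')
c=cv2.resize(b[120:340,200:400],None,fx=2.2,fy=2.2,interpolation=cv2.INTER_CUBIC)[:480]
cv2.imwrite('pics/z4.png',cv2.cvtColor(np.hstack([c,w[:c.shape[0],150:500]]),cv2.COLOR_RGB2BGR))
E
```

```text
t=9.40 now [ 0.669  -0.0074  0.2359] psi 106.21 j7 0.06 w 0.0113 F [ 0.7 -0.1 -1.3]
  spin 0.0 THEN dx -0.8 dy 1.1 dz 5.9 mm
```

View pics/z4.png

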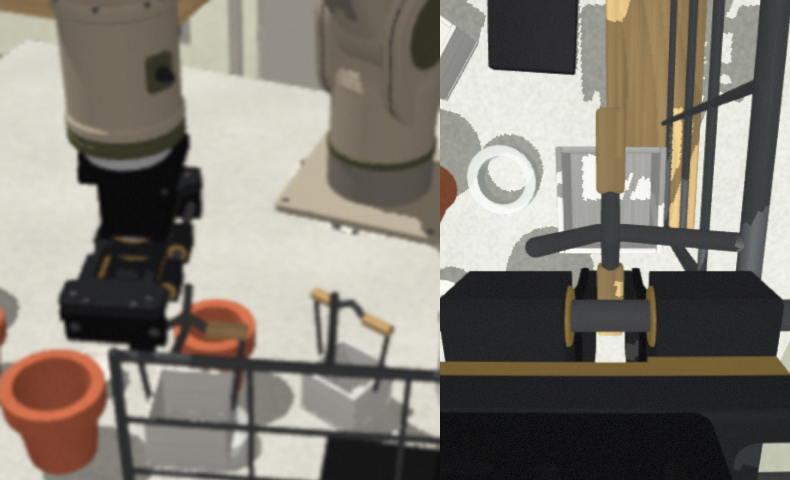

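The hook runs under the middle of the wire peak. I'll lower the last few mm until the force unloads.

arm_command(increments=[{"gripper": 0,"dx": 0,"dy": 0,"dz": 0.003,"spin": 0},{"gripper": 0,"dx": 0,"dy": 0,"dz": 0.003,"spin": 0},{"gripper": 0,"dx": 0,"dy": 0,"dz": 0,"spin": 0},{"gripper": 0,"dx": 0,"dy": 0,"dz": 0,"spin": 0},{"gripper": 0,"dx": 0,"dy": 0,"dz": 0,"spin": 0},{"gripper": 0,"dx": 0,"dy": 0,"dz": 0,"spin": 0},{"gripper": 0,"dx": 0,"dy": 0,"dz": 0,"spin": 0},{"gripper": 0,"dx": 0,"dy": 0,"dz": 0,"spin": 0}])

```text
time: 10.5
ee_pos: [0.6692, -0.0076, 0.2302]
eef_rot: [0.601, 0.8, 0.0, 0.001]
ft_force: [1.2, -1.5, 5.3]
width: 0.0116
```

Contact (Fz +5 N). I'll release and rise.

arm_command(increments=[{"gripper": 45,"dx": 0,"dy": 0,"dz": 0,"spin": 0},{"gripper": 45,"dx": 0,"dy": 0,"dz": 0,"spin": 0},{"gripper": 45,"dx": 0,"dy": 0,"dz": 0,"spin": 0},{"gripper": 45,"dx": 0,"dy": 0,"dz": 0,"spin": 0},{"gripper": 45,"dx": 0,"dy": 0,"dz": 0,"spin": 0},{"gripper": 45,"dx": 0,"dy": 0,"dz": -0.01,"spin": 0},{"gripper": 45,"dx": 0,"dy": 0,"dz": -0.025,"spin": 0},{"gripper": 45,"dx": 0,"dy": 0,"dz": -0.035,"spin": 0}])

```text
time: 11.5
ee_pos: [0.6685, -0.0075, 0.3004]
eef_rot: [0.6, 0.8, -0.0, -0.0]
ft_force: [0.1, 1.2, -0.2]
width: 0.0394
```

```bash
cat >> h.py <<'E'
def gripmids(im,ci=None):
    ci=ci or info('top')
    hsv=cv2.cvtColor(im,cv2.COLOR_RGB2HSV)
    m=((hsv[...,0]>=10)&(hsv[...,0]<=24)&(hsv[...,1]>90)).astype(np.uint8); m[:, :150]=0;m[:240]=0;m[330:]=0;m[:,420:]=0
    k,lab,st,ce=cv2.connectedComponentsWithStats(m); out=[]
    for i in range(1,k):
        if 30<st[i,4]<90: out.append((ce[i].round(1),onz('top',*ce[i],.132,ci).round(4)[:2]))
    return out
E
python3 - <<'E'
from h import *
plan(.454,.13,.2,71.7)
im=snap('top','t5.png'); w=snap('wrist','w5.png')
for g in gripmids(im): print(*g)
b=snap('scene','s5.png')
cv2.imwrite('pics/z5.png',cv2.cvtColor(np.hstack([b[:,:400],w[:,150:550]]),cv2.COLOR_RGB2BGR))
E
```

```text
t=11.50 now [ 0.6685 -0.0075  0.3004] psi 106.21 j7 0.07 w 0.0394 F [ 0.1  1.2 -0.2]
  spin 34.5 THEN dx 63.2 dy -246.8 dz 100.4 mm
[247.1 264.7] [0.4544 0.1299]
[274.2 273.4] [0.4337 0.0681]
[216.4 283.6] [0.4128 0.1992]
[189.4 297.2] [0.383  0.2594]
```

View pics/z5.png

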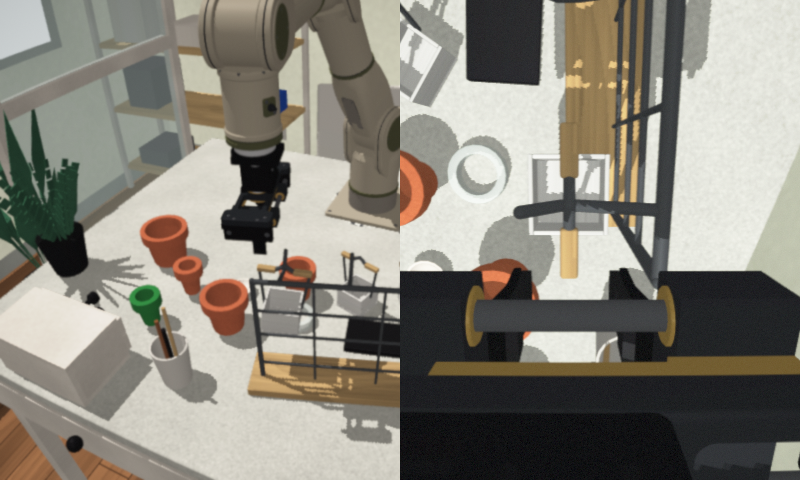

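Pail 1 hangs on hook 1; the wrist view at (570,205) shows its peak on the hook. Next is the middle pail.

arm_command(increments=[{"gripper": 50,"dx": 0.038,"dy": -0.034,"dz": 0,"spin": 0},{"gripper": 50,"dx": 0.038,"dy": -0.034,"dz": 0,"spin": 0},{"gripper": 50,"dx": 0.038,"dy": -0.033,"dz": 0,"spin": 0},{"gripper": 50,"dx": 0.038,"dy": -0.033,"dz": 0,"spin": 0},{"gripper": 50,"dx": 0.039,"dy": -0.033,"dz": 0,"spin": 0},{"gripper": 50,"dx": 0,"dy": 0,"dz": 0.02,"spin": 10},{"gripper": 50,"dx": 0,"dy": 0,"dz": 0.02,"spin": 10},{"gripper": 50,"dx": 0,"dy": 0,"dz": 0.03,"spin": 10}])

```text
time: 12.65
ee_pos: [0.4552, 0.1294, 0.229]
eef_rot: [0.789, 0.615, 0.0, 0.0]
ft_force: [0.2, 0.4, -0.1]
width: 0.0433
```

arm_command(increments=[{"gripper": 50,"dx": 0,"dy": 0,"dz": 0.02,"spin": 4.7},{"gripper": 50,"dx": 0,"dy": 0,"dz": 0.01,"spin": 0},{"gripper": 50,"dx": 0,"dy": 0,"dz": 0,"spin": 0},{"gripper": 50,"dx": 0,"dy": 0,"dz": 0,"spin": 0},{"gripper": 50,"dx": 0,"dy": 0,"dz": 0,"spin": 0},{"gripper": 50,"dx": 0,"dy": 0,"dz": 0,"spin": 0},{"gripper": 50,"dx": 0,"dy": 0,"dz": 0,"spin": 0},{"gripper": 50,"dx": 0,"dy": 0,"dz": 0,"spin": 0}])

```text
time: 13.65
ee_pos: [0.4552, 0.1294, 0.1996]
eef_rot: [0.812, 0.584, 0.0, 0.0]
ft_force: [-0.3, -0.0, 0.1]
width: 0.0432
```

```bash
python3 - <<'E'
from h import *
plan(.4544,.1299,.112,71.5)
w=snap('wrist','w6.png'); print(proj('wrist',[[.4544,.1299,.135],[.4337,.0681,.135]]).round(0))
E
```

```text
t=13.65 now [0.4552 0.1294 0.1996] psi 71.51 j7 -0.72 w 0.0432 F [-0.3 -0.   0.1]
  spin 0.0 THEN dx 0.2 dy -0.9 dz 87.6 mm
[[319. 249.]
 [319. 333.]]
```

View pics/w6.png

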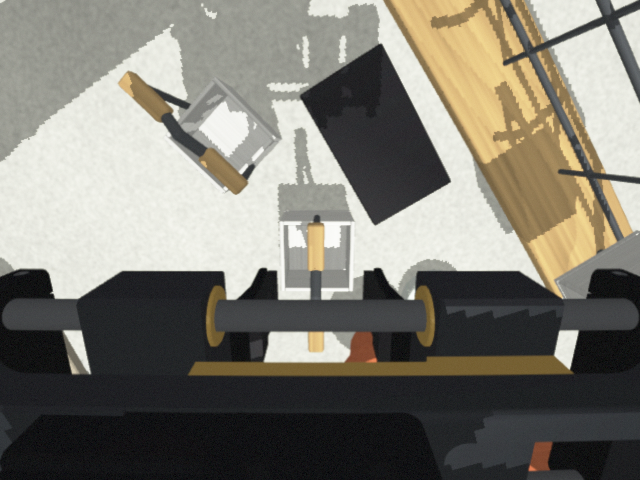

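The grip is at (316,247) against a predicted (319,249). I'll go down, close and lift.

arm_command(increments=[{"gripper": 50,"dx": 0,"dy": -0.001,"dz": 0.02,"spin": 0},{"gripper": 50,"dx": 0,"dy": 0,"dz": 0.02,"spin": 0},{"gripper": 50,"dx": 0,"dy": 0,"dz": 0.02,"spin": 0},{"gripper": 50,"dx": 0,"dy": 0,"dz": 0.02,"spin": 0},{"gripper": 50,"dx": 0,"dy": 0,"dz": 0.008,"spin": 0},{"gripper": 50,"dx": 0,"dy": 0,"dz": 0,"spin": 0},{"gripper": 0,"dx": 0,"dy": 0,"dz": 0,"spin": 0},{"gripper": 0,"dx": 0,"dy": 0,"dz": 0,"spin": 0}])

```text
time: 14.7
ee_pos: [0.4546, 0.1298, 0.1122]
eef_rot: [0.812, 0.584, 0.0, 0.0]
ft_force: [-0.6, -0.6, 1.1]
width: 0.031
```

arm_command(increments=[{"gripper": 0,"dx": 0,"dy": 0,"dz": 0,"spin": 0},{"gripper": 0,"dx": 0,"dy": 0,"dz": 0,"spin": 0},{"gripper": 0,"dx": 0,"dy": 0,"dz": 0,"spin": 0},{"gripper": 0,"dx": 0,"dy": 0,"dz": -0.01,"spin": 0},{"gripper": 0,"dx": 0,"dy": 0,"dz": -0.04,"spin": 0},{"gripper": 0,"dx": 0,"dy": 0,"dz": -0.05,"spin": 0},{"gripper": 0,"dx": 0,"dy": 0,"dz": -0.05,"spin": 0},{"gripper": 0,"dx": 0,"dy": 0,"dz": -0.025,"spin": 0}])

```text
time: 15.7
ee_pos: [0.4548, 0.1302, 0.2898]
eef_rot: [0.811, 0.584, 0.002, 0.001]
ft_force: [0.2, -0.7, -2.4]
width: 0.0115
```

```bash
python3 - <<'E'
from h import *
c,s=np.cos(np.radians(16.2)),np.sin(np.radians(16.2))
y=np.array([-s,c]);x=np.array([c,s])
seat=np.array([.6269,.139])-.0025*x+.0*y
g=seat+y*.033-x*.095
print(g,g+x*.095)
plan(*g,.285,106.2)
E
```

```text
[0.52406466 0.14348806] [0.61529256 0.16999221]
t=15.70 now [0.4548 0.1302 0.2898] psi 71.52 j7 -0.69 w 0.0115 F [ 0.2 -0.7 -2.4]
  spin -34.7 THEN dx -6.5 dy 70.3 dz 4.8 mm
```

arm_command(increments=[{"gripper": 0,"dx": 0,"dy": 0,"dz": 0,"spin": -6},{"gripper": 0,"dx": 0,"dy": 0,"dz": 0,"spin": -10},{"gripper": 0,"dx": 0,"dy": 0,"dz": 0,"spin": -10},{"gripper": 0,"dx": 0,"dy": 0,"dz": 0,"spin": -8.7},{"gripper": 0,"dx": -0.001,"dy": 0.02,"dz": 0,"spin": 0},{"gripper": 0,"dx": -0.003,"dy": 0.03,"dz": 0,"spin": 0},{"gripper": 0,"dx": -0.002,"dy": 0.015,"dz": 0,"spin": 0},{"gripper": 0,"dx": 0,"dy": 0.005,"dz": 0,"spin": 0}])

```text
time: 16.7
ee_pos: [0.5234, 0.1435, 0.2865]
eef_rot: [0.6, 0.8, 0.0, -0.0]
ft_force: [0.4, 0.4, -1.0]
width: 0.0117
```

arm_command(increments=[{"gripper": 0,"dx": 0,"dy": 0,"dz": 0,"spin": 0},{"gripper": 0,"dx": 0,"dy": 0,"dz": 0,"spin": 0},{"gripper": 0,"dx": 0,"dy": 0,"dz": 0,"spin": 0},{"gripper": 0,"dx": 0,"dy": 0,"dz": 0,"spin": 0},{"gripper": 0,"dx": 0,"dy": 0,"dz": 0,"spin": 0},{"gripper": 0,"dx": 0,"dy": 0,"dz": 0,"spin": 0},{"gripper": 0,"dx": 0,"dy": 0,"dz": 0,"spin": 0},{"gripper": 0,"dx": 0,"dy": 0,"dz": 0,"spin": 0}])

```text
time: 17.7
ee_pos: [0.5231, 0.1435, 0.2865]
eef_rot: [0.6, 0.8, -0.0, 0.0]
ft_force: [-1.1, 0.1, -1.3]
width: 0.012
```

```bash
python3 - <<'E'
from h import *
plan(.524,.1435,.285,106.2)
plan(.6153,.17,.285,106.2)
b=snap('scene','s7.png'); w=snap('wrist','w7.png'); t=snap('top','t7.png')
cc=np.array([[.5991,.1309,.276],[.5666,.2453,.276]]); print('tips',proj('wrist',cc).round(0).tolist())
print(gripmids(t))
cv2.imwrite('pics/z7.png',cv2.cvtColor(np.hstack([b[:,200:450],w[:,150:650]])[:, :800],cv2.COLOR_RGB2BGR))
E
```

```text
t=17.70 now [0.5231 0.1435 0.2865] psi 106.21 j7 -0.17 w 0.0120 F [-1.1  0.1 -1.3]
  spin 0.0 THEN dx -0.3 dy 0.9 dz 1.5 mm
t=17.70 now [0.5231 0.1435 0.2865] psi 106.21 j7 -0.17 w 0.0120 F [-1.1  0.1 -1.3]
  spin 0.0 THEN dx -0.3 dy 95.9 dz 1.5 mm
tips [[443.0, 334.0], [467.0, 113.0]]
[]
```

View pics/z7.png

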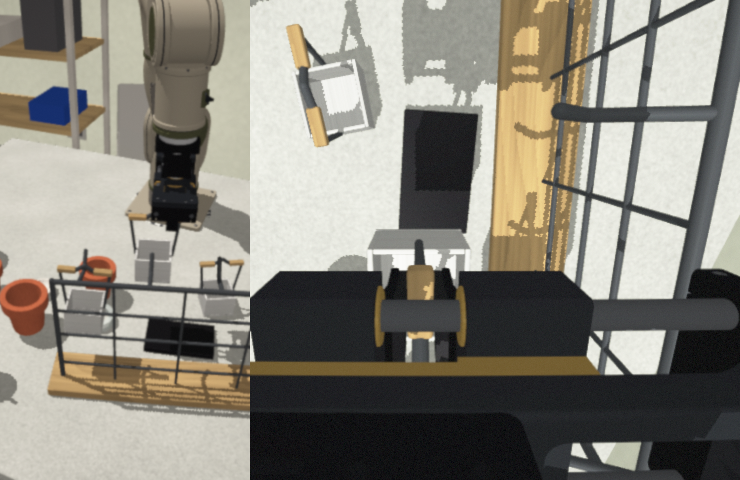

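Hook 3's tip at wrist (461,111) matches the prediction (467,113), and the bar is aligned. I'll move over hook 2.

arm_command(increments=[{"gripper": 0,"dx": 0,"dy": 0.008,"dz": 0,"spin": 0},{"gripper": 0,"dx": 0,"dy": 0.016,"dz": 0,"spin": 0},{"gripper": 0,"dx": 0,"dy": 0.02,"dz": 0,"spin": 0},{"gripper": 0,"dx": 0,"dy": 0.02,"dz": 0,"spin": 0},{"gripper": 0,"dx": 0,"dy": 0.016,"dz": 0,"spin": 0},{"gripper": 0,"dx": 0,"dy": 0.01,"dz": 0,"spin": 0},{"gripper": 0,"dx": 0,"dy": 0.005,"dz": 0,"spin": 0},{"gripper": 0,"dx": 0,"dy": 0,"dz": 0.005,"spin": 0}])

```text
time: 18.85
ee_pos: [0.6145, 0.1702, 0.2816]
eef_rot: [0.6, 0.8, 0.0, 0.0]
ft_force: [-0.4, -0.0, -1.9]
width: 0.0116
```

arm_command(increments=[{"gripper": 0,"dx": 0,"dy": 0,"dz": 0.01,"spin": 0},{"gripper": 0,"dx": 0,"dy": 0,"dz": 0.01,"spin": 0},{"gripper": 0,"dx": 0,"dy": 0,"dz": 0.01,"spin": 0},{"gripper": 0,"dx": 0,"dy": 0,"dz": 0.006,"spin": 0},{"gripper": 0,"dx": 0,"dy": 0,"dz": 0.005,"spin": 0},{"gripper": 0,"dx": 0,"dy": 0,"dz": 0,"spin": 0},{"gripper": 0,"dx": 0,"dy": 0,"dz": 0,"spin": 0},{"gripper": 0,"dx": 0,"dy": 0,"dz": 0,"spin": 0}])

```text
time: 19.85
ee_pos: [0.6144, 0.1701, 0.2409]
eef_rot: [0.6, 0.8, 0.0, 0.0]
ft_force: [0.5, 0.6, -1.8]
width: 0.0117
```

```bash
python3 - <<'E'
from h import *
plan(.6153,.17,.23,106.2)
b=snap('scene','s8.png'); w=snap('wrist','w8.png')
c=cv2.resize(b[160:340,240:440],None,fx=2.5,fy=2.5,interpolation=cv2.INTER_CUBIC)[:450]
cv2.imwrite('pics/z8.png',cv2.cvtColor(np.hstack([c,w[30:480,170:450]]),cv2.COLOR_RGB2BGR))
E
```

```text
t=19.85 now [0.6144 0.1701 0.2409] psi 106.21 j7 -0.25 w 0.0117 F [ 0.5  0.6 -1.8]
  spin 0.0 THEN dx -0.3 dy 0.8 dz 10.9 mm
```

View pics/z8.png

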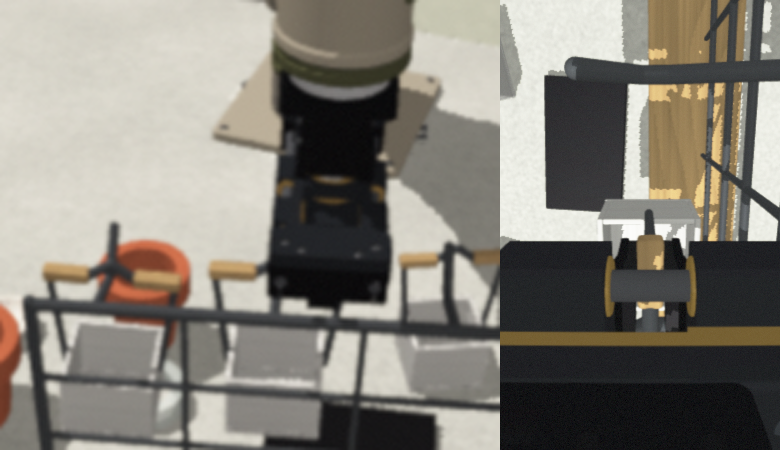

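arm_command(increments=[{"gripper": 0,"dx": 0,"dy": 0,"dz": 0.004,"spin": 0},{"gripper": 0,"dx": 0,"dy": 0,"dz": 0.004,"spin": 0},{"gripper": 0,"dx": 0,"dy": 0,"dz": 0.003,"spin": 0},{"gripper": 0,"dx": 0,"dy": 0,"dz": 0,"spin": 0},{"gripper": 0,"dx": 0,"dy": 0,"dz": 0,"spin": 0},{"gripper": 0,"dx": 0,"dy": 0,"dz": 0,"spin": 0},{"gripper": 0,"dx": 0,"dy": 0,"dz": 0,"spin": 0},{"gripper": 0,"dx": 0,"dy": 0,"dz": 0,"spin": 0}])

```text
time: 20.95
ee_pos: [0.6143, 0.1699, 0.2295]
eef_rot: [0.6, 0.8, -0.0, 0.0]
ft_force: [-0.7, -0.6, -0.9]
width: 0.0118
```

arm_command(increments=[{"gripper": 0,"dx": 0,"dy": 0,"dz": 0.003,"spin": 0},{"gripper": 0,"dx": 0,"dy": 0,"dz": 0,"spin": 0},{"gripper": 0,"dx": 0,"dy": 0,"dz": 0,"spin": 0},{"gripper": 0,"dx": 0,"dy": 0,"dz": 0,"spin": 0},{"gripper": 0,"dx": 0,"dy": 0,"dz": 0,"spin": 0},{"gripper": 0,"dx": 0,"dy": 0,"dz": 0,"spin": 0},{"gripper": 0,"dx": 0,"dy": 0,"dz": 0,"spin": 0},{"gripper": 0,"dx": 0,"dy": 0,"dz": 0,"spin": 0}])

```text
time: 21.95
ee_pos: [0.6147, 0.1699, 0.2273]
eef_rot: [0.601, 0.8, 0.0, 0.001]
ft_force: [-0.8, -2.5, 5.3]
width: 0.0116
```

Contact. I'll release and rise.

arm_command(increments=[{"gripper": 45,"dx": 0,"dy": 0,"dz": 0,"spin": 0},{"gripper": 45,"dx": 0,"dy": 0,"dz": 0,"spin": 0},{"gripper": 45,"dx": 0,"dy": 0,"dz": 0,"spin": 0},{"gripper": 45,"dx": 0,"dy": 0,"dz": 0,"spin": 0},{"gripper": 45,"dx": 0,"dy": 0,"dz": 0,"spin": 0},{"gripper": 45,"dx": 0,"dy": 0,"dz": -0.01,"spin": 0},{"gripper": 45,"dx": 0,"dy": 0,"dz": -0.025,"spin": 0},{"gripper": 45,"dx": 0,"dy": 0,"dz": -0.04,"spin": 0}])

```text
time: 22.95
ee_pos: [0.6139, 0.1697, 0.3021]
eef_rot: [0.6, 0.8, -0.001, -0.0]
ft_force: [0.9, -0.0, -0.0]
width: 0.0389
```

```bash
python3 - <<'E'
from h import *
im=snap('top','t9.png'); w=snap('wrist','w9.png'); b=snap('scene','s9.png')
g=gripmids(im)
for q in g: print(*q)
p,ps,s=tool(); print(p,ps)
cv2.imwrite('pics/z9.png',cv2.cvtColor(np.hstack([b[:,200:600],w[:,150:550]]),cv2.COLOR_RGB2BGR))
E
```

```text
[190.7 296.8] [0.384  0.2566]
[0.61508704 0.17076252 0.30456166] 106.21463515671887
```

View pics/z9.png

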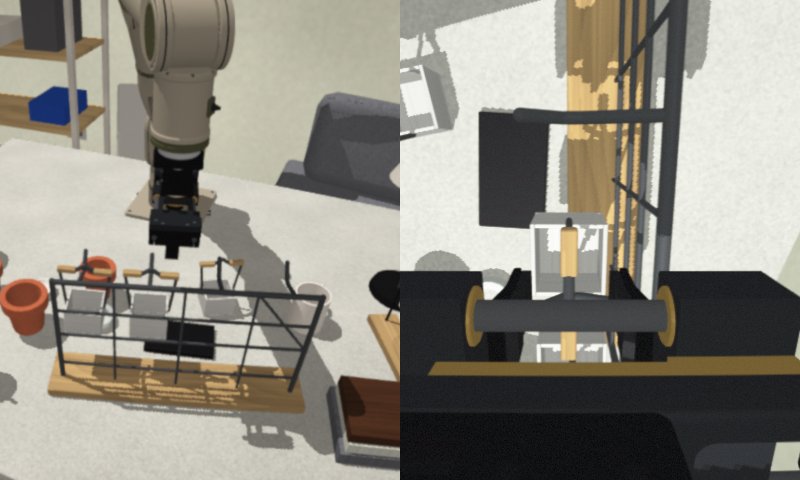

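Two pails are hung. For the third, the left pail, I'll take the far grip at (.3835,.258) with bar direction 116.3°.

arm_command(increments=[{"gripper": 50,"dx": 0.03,"dy": -0.04,"dz": 0,"spin": 0},{"gripper": 50,"dx": 0.03,"dy": -0.04,"dz": 0,"spin": 0},{"gripper": 50,"dx": 0.03,"dy": -0.04,"dz": 0,"spin": 0},{"gripper": 50,"dx": 0.03,"dy": -0.04,"dz": 0.02,"spin": 0},{"gripper": 50,"dx": 0.029,"dy": -0.038,"dz": 0.02,"spin": 0},{"gripper": 50,"dx": 0,"dy": 0,"dz": 0.03,"spin": -5},{"gripper": 50,"dx": 0,"dy": 0,"dz": 0.03,"spin": -5.1},{"gripper": 50,"dx": 0,"dy": 0,"dz": 0.01,"spin": 0}])

```text
time: 24.1
ee_pos: [0.3817, 0.2572, 0.19]
eef_rot: [0.528, 0.849, -0.001, -0.001]
ft_force: [-0.2, 0.1, 0.8]
width: 0.0436
```

```bash
python3 - <<'E'
from h import *
w=snap('wrist','w10.png'); print(proj('wrist',[[.3835,.258,.135],[.413,.199,.135]]).round(0))
im=snap('top','t10.png')
for q in gripmids(im): print(*q)
plan(.3835,.258,.112,116.3)
E
```

```text
[[324. 254.]
 [324. 342.]]
[216.5 283.4] [0.4132 0.1988]
t=24.20 now [0.3822 0.2575 0.191 ] psi 116.19 j7 -0.25 w 0.0437 F [0.2 0.1 0.2]
  spin -0.1 THEN dx -0.2 dy 1.4 dz 79.0 mm
```

View pics/w10.png

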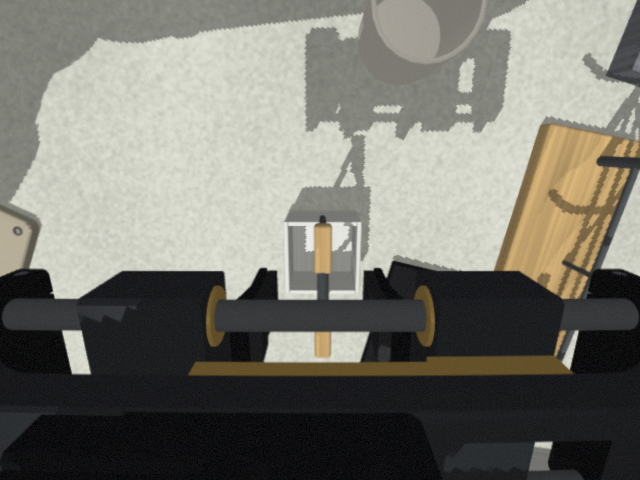

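The grip is at (322,250) against a predicted (324,254), so I'll grasp.

arm_command(increments=[{"gripper": 50,"dx": 0,"dy": 0.001,"dz": 0.02,"spin": 0},{"gripper": 50,"dx": 0,"dy": 0,"dz": 0.02,"spin": 0},{"gripper": 50,"dx": 0,"dy": 0,"dz": 0.02,"spin": 0},{"gripper": 50,"dx": 0,"dy": 0,"dz": 0.015,"spin": 0},{"gripper": 50,"dx": 0,"dy": 0,"dz": 0.004,"spin": 0},{"gripper": 50,"dx": 0,"dy": 0,"dz": 0,"spin": 0},{"gripper": 0,"dx": 0,"dy": 0,"dz": 0,"spin": 0},{"gripper": 0,"dx": 0,"dy": 0,"dz": 0,"spin": 0}])

```text
time: 25.2
ee_pos: [0.3838, 0.2584, 0.113]
eef_rot: [0.528, 0.849, 0.0, 0.0]
ft_force: [-0.6, -0.1, 0.4]
width: 0.0305
```

arm_command(increments=[{"gripper": 0,"dx": 0,"dy": 0,"dz": 0,"spin": 0},{"gripper": 0,"dx": 0,"dy": 0,"dz": 0,"spin": 0},{"gripper": 0,"dx": 0,"dy": 0,"dz": 0,"spin": 0},{"gripper": 0,"dx": 0,"dy": 0,"dz": -0.01,"spin": 0},{"gripper": 0,"dx": 0,"dy": 0,"dz": -0.04,"spin": 0},{"gripper": 0,"dx": 0,"dy": 0,"dz": -0.05,"spin": 0},{"gripper": 0,"dx": 0,"dy": 0,"dz": -0.05,"spin": 5},{"gripper": 0,"dx": 0,"dy": 0,"dz": -0.025,"spin": 5}])

```text
time: 26.2
ee_pos: [0.3838, 0.2589, 0.2908]
eef_rot: [0.601, 0.8, 0.001, 0.001]
ft_force: [0.5, 0.7, -1.9]
width: 0.0116
```

```bash
python3 - <<'E'
from h import *
c,s=np.cos(np.radians(16.2)),np.sin(np.radians(16.2))
y=np.array([-s,c]);x=np.array([c,s])
seat=np.array([.5944,.2534])-.0025*x+.0*y
g=seat+y*.033-x*.095
print(g,g+x*.095)
plan(*g,.285,106.2)
E
```

```text
[0.49156466 0.25788806] [0.58279256 0.28439221]
t=26.20 now [0.3838 0.2589 0.2908] psi 106.17 j7 -0.37 w 0.0116 F [ 0.5  0.7 -1.9]
  spin -0.0 THEN dx -31.1 dy 103.2 dz 5.8 mm
```

arm_command(increments=[{"gripper": 0,"dx": -0.005,"dy": 0.015,"dz": 0.001,"spin": 0},{"gripper": 0,"dx": -0.009,"dy": 0.03,"dz": 0.002,"spin": 0},{"gripper": 0,"dx": -0.009,"dy": 0.03,"dz": 0.003,"spin": 0},{"gripper": 0,"dx": -0.006,"dy": 0.02,"dz": 0,"spin": 0},{"gripper": 0,"dx": -0.002,"dy": 0.008,"dz": 0,"spin": 0},{"gripper": 0,"dx": 0,"dy": 0,"dz": 0,"spin": 0},{"gripper": 0,"dx": 0,"dy": 0,"dz": 0,"spin": 0},{"gripper": 0,"dx": 0,"dy": 0,"dz": 0,"spin": 0}])

```text
time: 27.2
ee_pos: [0.4905, 0.2576, 0.2819]
eef_rot: [0.599, 0.8, 0.0, 0.0]
ft_force: [0.3, 0.2, -1.3]
width: 0.0118
```

```bash
python3 - <<'E'
from h import *
plan(.5828,.2844,.229,106.2)
b=snap('scene','s11.png'); w=snap('wrist','w11.png'); 
cc=np.array([[.532,.3607,.276]]); print('tips',proj('wrist',cc).round(0).tolist())
cv2.imwrite('pics/z11.png',cv2.cvtColor(np.hstack([b[:,250:500],w[:,150:650]])[:, :800],cv2.COLOR_RGB2BGR))
E
```

```text
t=27.20 now [0.4905 0.2576 0.2819] psi 106.34 j7 -0.42 w 0.0118 F [ 0.3  0.2 -1.3]
  spin 0.1 THEN dx -0.0 dy 96.1 dz 52.9 mm
tips [[468.0, 108.0]]
```

View pics/z11.png

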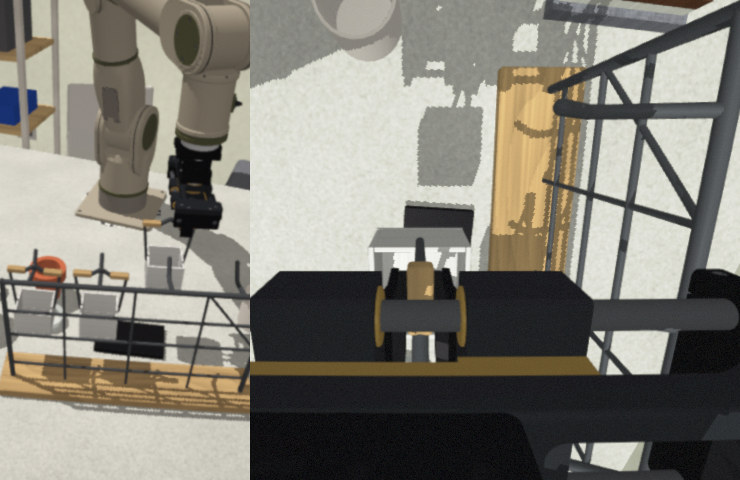

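The geometry matches hook 2's, so I'll repeat the same approach.

arm_command(increments=[{"gripper": 0,"dx": 0,"dy": 0.008,"dz": 0,"spin": 0},{"gripper": 0,"dx": 0,"dy": 0.016,"dz": 0,"spin": 0},{"gripper": 0,"dx": 0,"dy": 0.02,"dz": 0,"spin": 0},{"gripper": 0,"dx": 0,"dy": 0.02,"dz": 0,"spin": 0},{"gripper": 0,"dx": 0,"dy": 0.016,"dz": 0,"spin": 0},{"gripper": 0,"dx": 0,"dy": 0.01,"dz": 0,"spin": 0},{"gripper": 0,"dx": 0,"dy": 0.005,"dz": 0,"spin": 0},{"gripper": 0,"dx": 0,"dy": 0,"dz": 0.005,"spin": 0}])

```text
time: 28.3
ee_pos: [0.5823, 0.2844, 0.2766]
eef_rot: [0.6, 0.8, 0.0, 0.0]
ft_force: [1.0, 0.1, -1.6]
width: 0.0119
```

arm_command(increments=[{"gripper": 0,"dx": 0,"dy": 0,"dz": 0.01,"spin": 0},{"gripper": 0,"dx": 0,"dy": 0,"dz": 0.01,"spin": 0},{"gripper": 0,"dx": 0,"dy": 0,"dz": 0.01,"spin": 0},{"gripper": 0,"dx": 0,"dy": 0,"dz": 0.008,"spin": 0},{"gripper": 0,"dx": 0,"dy": 0,"dz": 0.006,"spin": 0},{"gripper": 0,"dx": 0,"dy": 0,"dz": 0.003,"spin": 0},{"gripper": 0,"dx": 0,"dy": 0,"dz": 0,"spin": 0},{"gripper": 0,"dx": 0,"dy": 0,"dz": 0,"spin": 0}])

```text
time: 29.3
ee_pos: [0.5824, 0.2841, 0.23]
eef_rot: [0.6, 0.8, 0.0, 0.0]
ft_force: [-1.4, -1.2, 1.8]
width: 0.0115
```

Contact has begun, so I'll lower 1.5 mm more and release.

arm_command(increments=[{"gripper": 0,"dx": 0,"dy": 0,"dz": 0.0015,"spin": 0},{"gripper": 0,"dx": 0,"dy": 0,"dz": 0,"spin": 0},{"gripper": 45,"dx": 0,"dy": 0,"dz": 0,"spin": 0},{"gripper": 45,"dx": 0,"dy": 0,"dz": 0,"spin": 0},{"gripper": 45,"dx": 0,"dy": 0,"dz": 0,"spin": 0},{"gripper": 45,"dx": 0,"dy": 0,"dz": 0,"spin": 0},{"gripper": 45,"dx": 0,"dy": 0,"dz": -0.01,"spin": 0},{"gripper": 45,"dx": 0,"dy": 0,"dz": -0.03,"spin": 0}])

```text
time: 30.3
ee_pos: [0.5818, 0.2837, 0.2677]
eef_rot: [0.6, 0.8, -0.001, -0.0]
ft_force: [1.1, 0.6, 0.2]
width: 0.0388
```

arm_command(increments=[{"gripper": 45,"dx": 0,"dy": 0,"dz": -0.04,"spin": 0},{"gripper": 45,"dx": 0,"dy": -0.04,"dz": 0,"spin": 0},{"gripper": 45,"dx": 0,"dy": -0.05,"dz": 0,"spin": 0},{"gripper": 45,"dx": 0,"dy": -0.05,"dz": 0,"spin": 0},{"gripper": 45,"dx": 0,"dy": -0.05,"dz": 0,"spin": 0},{"gripper": 45,"dx": 0,"dy": -0.03,"dz": 0,"spin": 0},{"gripper": 45,"dx": 0,"dy": 0,"dz": 0,"spin": 0},{"gripper": 45,"dx": 0,"dy": 0,"dz": 0,"spin": 0}])

```text
time: 31.3
ee_pos: [0.3717, 0.2225, 0.3086]
eef_rot: [0.6, 0.8, 0.0, 0.001]
ft_force: [-0.6, 0.1, -0.2]
width: 0.0392
```

```bash
python3 - <<'E'
from h import *
im=snap('top','t12.png'); b=snap('scene','s12.png')
for o in pots(im): print(o)
print(tool()[:2])
c=cv2.resize(b[200:420,220:540],None,fx=2.4,fy=2.4,interpolation=cv2.INTER_CUBIC)
cv2.imwrite('pics/z12.png',cv2.cvtColor(c,cv2.COLOR_RGB2BGR))
E
```

```text
(array([364.9, 197.2]), 0.6171848773956299, -0.1518106758594513, 0.10617434233427048)
(array([422.9, 224.1]), 0.5480831861495972, -0.2917560935020447, 0.07093577086925507)
(array([480.1, 258.4]), 0.4631660580635071, -0.42519307136535645, 0.13608591258525848)
(array([321.9, 259.7]), 0.46587714552879333, -0.043645136058330536, 0.08543010801076889)
(array([0.371692  , 0.2225988 , 0.30811667]), np.float64(106.31863343781545))
```

View pics/z12.png

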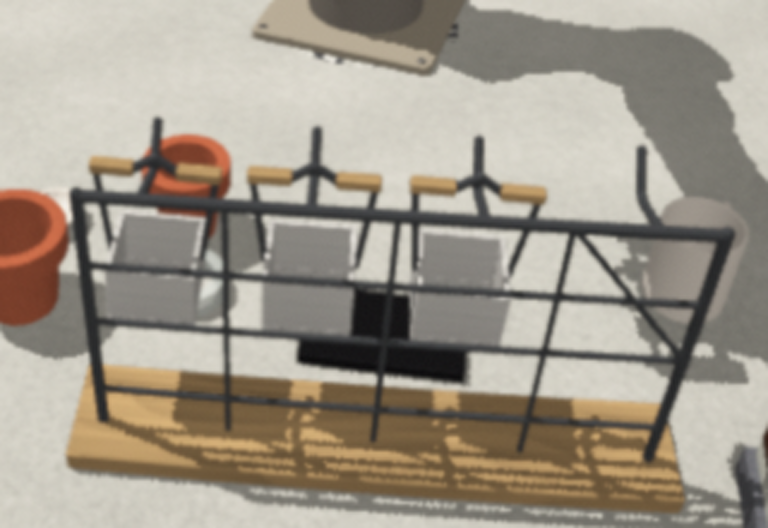

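View pics/t12.png

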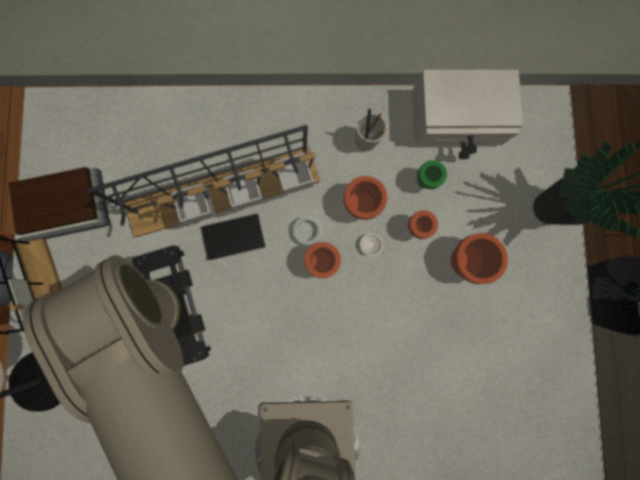

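All three pails hang on hooks 1–3, with the wire peaks at crop (153,160), (316,172) and (478,183), clear of the desk. Next are the pots, and I'll fit their silhouettes for accurate centres.

```bash
cat >> h.py <<'E'
from scipy.optimize import minimize
FOOT={'a':.089,'b':.072,'c':.056,'d':.039}
BODY={'a':.106,'b':.088,'c':.07,'d':.052}
TH=np.linspace(0,2*np.pi,60)
def omask(im):
    hsv=cv2.cvtColor(im,cv2.COLOR_RGB2HSV)
    return ((((hsv[...,0]<12)|(hsv[...,0]>174))&(hsv[...,1]>110)&(hsv[...,2]>40))*255).astype(np.uint8)
def fitpot(im,k,x,y,n='top',z0=0,parts=None):
    ci=info(n); m=omask(im); h=H[k]
    def sil(p):
        q=[]
        for z,d in [(h,D[k]),(h-.028,D[k]),(h-.028,BODY[k]),(0,FOOT[k])]:
            q.append(np.c_[p[0]+d/2*np.cos(TH),p[1]+d/2*np.sin(TH),np.full(60,z0+z)])
        return q
    u0,v0=proj(n,[[x,y,z0+h/2]],ci)[0].astype(int); S=6; W=70
    sub=m[v0-W:v0+W,u0-W:u0+W]; big=cv2.GaussianBlur(cv2.resize(sub,None,fx=S,fy=S,interpolation=cv2.INTER_LINEAR),(0,0),2)>127
    def cost(p):
        c=np.zeros(big.shape,np.uint8); Q=sil(p)
        for a,b in ((0,1),(2,3)):
            pts=proj(n,np.vstack([Q[a],Q[b]]),ci); pts=(pts-[u0-W,v0-W]+.5)*S-.5
            cv2.fillConvexPoly(c,cv2.convexHull(pts.astype(np.float32)).round().astype(np.int32),1)
        c=c.astype(bool)
        # interior counts as pot
        near=cv2.dilate(c.astype(np.uint8),np.ones((61,61)))>0
        return ((c^big)&near).sum()/ (S*S)
    best=minimize(cost,[x,y],method='Nelder-Mead',options=dict(initial_simplex=[[x,y],[x+.006,y],[x,y+.006]],xatol=1e-4,fatol=.05))
    return best.x.round(4),round(best.fun,1)
E
python3 - <<'E'
from h import *
im=cv2.cvtColor(cv2.imread('pics/t12.png'),cv2.COLOR_BGR2RGB); s=cv2.cvtColor(cv2.imread('pics/s12.png'),cv2.COLOR_BGR2RGB)
for k,x,y in [('a',.463,-.425),('b',.617,-.152),('c',.466,-.044),('d',.548,-.291)]:
    print(k,fitpot(im,k,x,y), fitpot(s,k,x,y,'scene'))
E
```

```text
a (array([ 0.4638, -0.4296]), np.float64(168.1)) (array([ 0.4598, -0.4254]), np.float64(291.2))
b (array([ 0.6193, -0.1533]), np.float64(115.1)) (array([ 0.6138, -0.1517]), np.float64(187.6))
c (array([ 0.4671, -0.0439]), np.float64(72.2)) (array([ 0.453 , -0.0459]), np.float64(807.9))
d (array([ 0.5527, -0.2966]), np.float64(94.7)) (array([ 0.5454, -0.2988]), np.float64(264.7))
```

```bash
cat >> h.py <<'E'
def overlay(im,n,ps,box,f,out,mask=False):
    x0,y0,x1,y1=box; ci=info(n)
    g=np.repeat(omask(im)[...,None],3,2) if mask else im
    o=cv2.resize(g[y0:y1,x0:x1],None,fx=f,fy=f,interpolation=cv2.INTER_CUBIC).copy()
    for k,x,y,z0 in ps:
        for z,d,col in [(H[k],D[k],(0,255,0)),(H[k],D[k]-.028,(0,255,255)),(0,FOOT[k],(255,255,0))]:
            p=proj(n,np.c_[x+d/2*np.cos(TH),y+d/2*np.sin(TH),np.full(60,z0+z)],ci)
            p=(p-[x0,y0]+.5)*f-.5
            cv2.polylines(o,[p.round().astype(np.int32)],True,col,1)
    cv2.imwrite('pics/'+out,cv2.cvtColor(o,cv2.COLOR_RGB2BGR))
E
python3 - <<'E'
from h import *
im=cv2.cvtColor(cv2.imread('pics/t12.png'),cv2.COLOR_BGR2RGB); s=cv2.cvtColor(cv2.imread('pics/s12.png'),cv2.COLOR_BGR2RGB)
P=[('a',.464,-.4270,0),('b',.617,-.152,0),('c',.466,-.044,0),('d',.5485,-.2915,0)]
overlay(im,'top',P,(290,160,520,300),3.4,'o1.png')
overlay(s,'scene',P,(130,200,330,350),4,'o2.png')
E
```

```text
(no output)
```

View pics/o1.png

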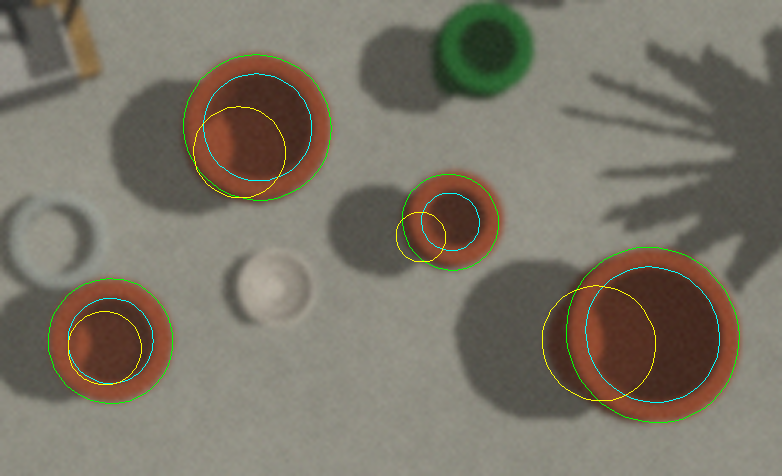

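View pics/o2.png

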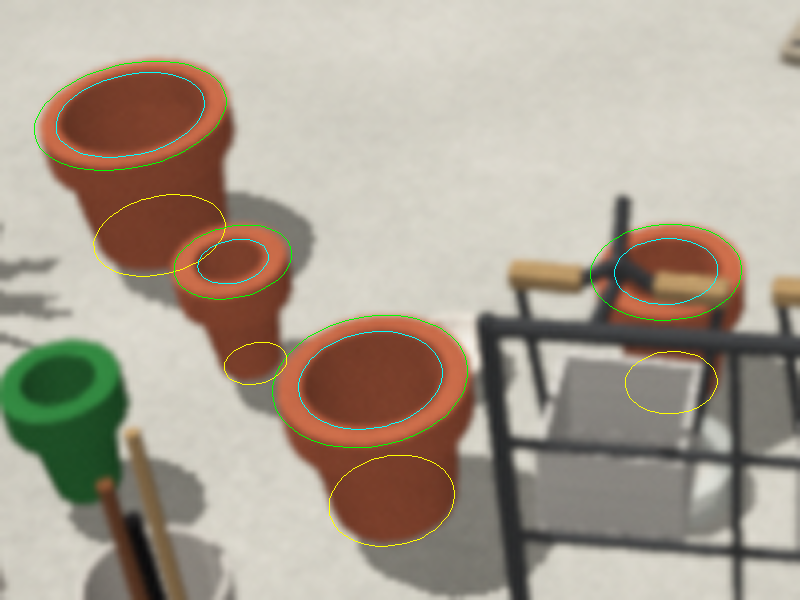

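The model rims overlay well in both views. Centres are a (.464,-.427), b (.617,-.152), c (.466,-.044) and d (.5485,-.293). I'll go to pot b and pinch the collar wall on the robot's side.

arm_command(grip_force=50, increments=[{"gripper": 42,"dx": -0.053,"dy": 0.01,"dz": 0,"spin": 0},{"gripper": 42,"dx": -0.054,"dy": 0.011,"dz": 0,"spin": 0},{"gripper": 42,"dx": -0.054,"dy": 0.011,"dz": 0,"spin": 0},{"gripper": 42,"dx": -0.054,"dy": 0.011,"dz": 0,"spin": 0},{"gripper": 42,"dx": -0.054,"dy": 0.011,"dz": 0,"spin": 0},{"gripper": 42,"dx": -0.054,"dy": 0.01,"dz": 0.02,"spin": 0},{"gripper": 42,"dx": -0.053,"dy": 0.01,"dz": 0.04,"spin": 0},{"gripper": 42,"dx": -0.052,"dy": 0.01,"dz": 0.04,"spin": 0}])

```text
time: 32.4
ee_pos: [0.57, -0.1604, 0.211]
eef_rot: [0.6, 0.8, 0.0, -0.0]
ft_force: [0.3, -0.0, 1.1]
width: 0.0367
```

arm_command(increments=[{"gripper": 42,"dx": 0,"dy": 0,"dz": 0.04,"spin": 0},{"gripper": 42,"dx": 0,"dy": 0,"dz": 0.03,"spin": 0},{"gripper": 42,"dx": 0,"dy": 0,"dz": 0,"spin": 0},{"gripper": 42,"dx": 0,"dy": 0,"dz": 0,"spin": 0},{"gripper": 42,"dx": 0,"dy": 0,"dz": 0,"spin": 0},{"gripper": 42,"dx": 0,"dy": 0,"dz": 0,"spin": 0},{"gripper": 42,"dx": 0,"dy": 0,"dz": 0,"spin": 0},{"gripper": 42,"dx": 0,"dy": 0,"dz": 0,"spin": 0}])

```text
time: 33.4
ee_pos: [0.5688, -0.1588, 0.1434]
eef_rot: [0.6, 0.8, 0.0, 0.0]
ft_force: [-0.2, -0.2, -0.0]
width: 0.0365
```

```bash
python3 - <<'E'
from h import *
plan(.5728,-.1649,.07,106.3)
w=snap('wrist','w13.png'); s=snap('scene','s13.png')
overlay(w,'wrist',[('b',.617,-.152,0),('d',.5485,-.293,0),('c',.466,-.044,0)],(0,0,640,480),1,'o3.png')
cv2.imwrite('pics/z13.png',cv2.cvtColor(cv2.resize(s[150:350,120:400],None,fx=2.8,fy=2.8),cv2.COLOR_RGB2BGR))
E
```

```text
t=33.40 now [ 0.5688 -0.1588  0.1434] psi 106.30 j7 0.35 w 0.0365 F [-0.2 -0.2 -0. ]
  spin 0.0 THEN dx -6.9 dy 2.1 dz 73.4 mm
```

View pics/o3.png

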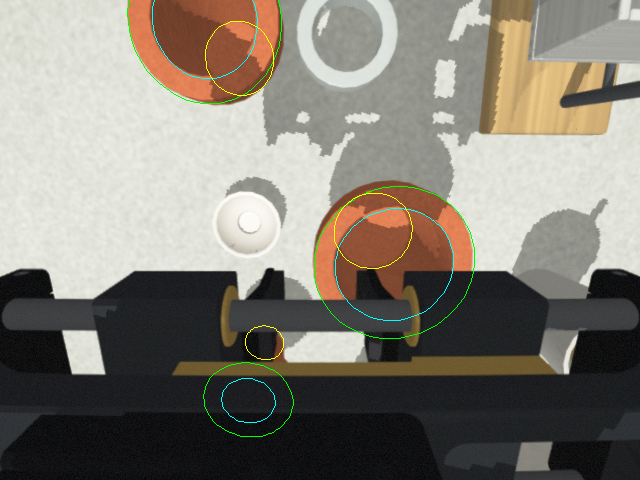

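View pics/z13.png

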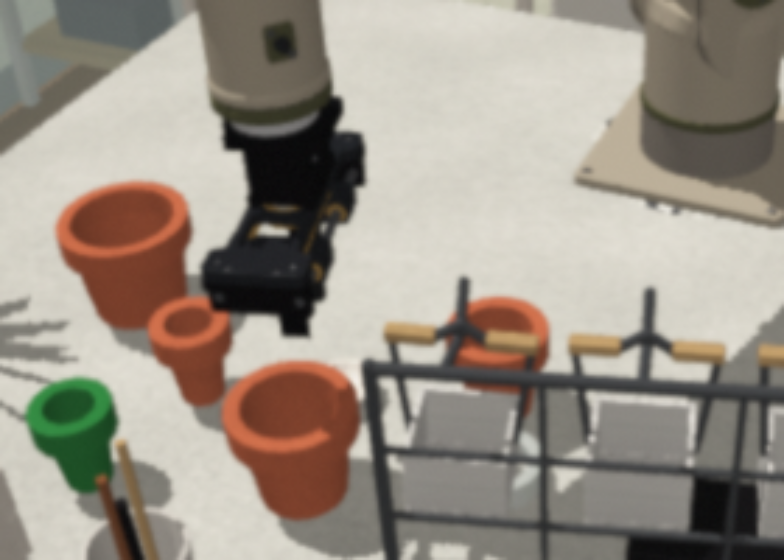

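The wrist view shows b's rim at (313–474, top 181), within about 2 mm of the overlay. I'll shift, go down and pinch.

arm_command(increments=[{"gripper": 42,"dx": -0.007,"dy": 0.002,"dz": 0,"spin": 0},{"gripper": 42,"dx": 0,"dy": 0,"dz": 0.02,"spin": 0},{"gripper": 42,"dx": 0,"dy": 0,"dz": 0.02,"spin": 0},{"gripper": 42,"dx": 0,"dy": 0,"dz": 0.015,"spin": 0},{"gripper": 42,"dx": 0,"dy": 0,"dz": 0.01,"spin": 0},{"gripper": 42,"dx": 0,"dy": 0,"dz": 0.008,"spin": 0},{"gripper": 42,"dx": 0,"dy": 0,"dz": 0,"spin": 0},{"gripper": 42,"dx": 0,"dy": 0,"dz": 0,"spin": 0}])

```text
time: 34.5
ee_pos: [0.573, -0.165, 0.0707]
eef_rot: [0.6, 0.8, 0.0, 0.0]
ft_force: [-0.5, -0.4, -0.8]
width: 0.0366
```

arm_command(increments=[{"gripper": 0,"dx": 0,"dy": 0,"dz": 0,"spin": 0},{"gripper": 0,"dx": 0,"dy": 0,"dz": 0,"spin": 0},{"gripper": 0,"dx": 0,"dy": 0,"dz": 0,"spin": 0},{"gripper": 0,"dx": 0,"dy": 0,"dz": 0,"spin": 0},{"gripper": 0,"dx": 0,"dy": 0,"dz": -0.005,"spin": 0},{"gripper": 0,"dx": 0,"dy": 0,"dz": -0.02,"spin": 0},{"gripper": 0,"dx": 0,"dy": 0,"dz": -0.03,"spin": 0},{"gripper": 0,"dx": 0,"dy": 0,"dz": 0,"spin": 0}])

```text
time: 35.5
ee_pos: [0.5744, -0.1652, 0.1286]
eef_rot: [0.6, 0.8, 0.001, 0.003]
ft_force: [0.5, 0.2, -2.8]
width: 0.0137
```

```bash
python3 - <<'E'
from h import *
plan(.5728,-.1649,.07,106.3)
w=snap('wrist','w14.png'); s=snap('scene','s14.png')
cv2.imwrite('pics/z14.png',cv2.cvtColor(np.hstack([cv2.resize(s[150:350,140:300],None,fx=2.4,fy=2.4),w[:,150:550]]),cv2.COLOR_RGB2BGR))
E
```

```text
t=35.50 now [ 0.5744 -0.1652  0.1286] psi 106.31 j7 0.35 w 0.0137 F [ 0.5  0.2 -2.8]
  spin 0.0 THEN dx 0.8 dy -1.5 dz 58.6 mm
```

View pics/z14.png

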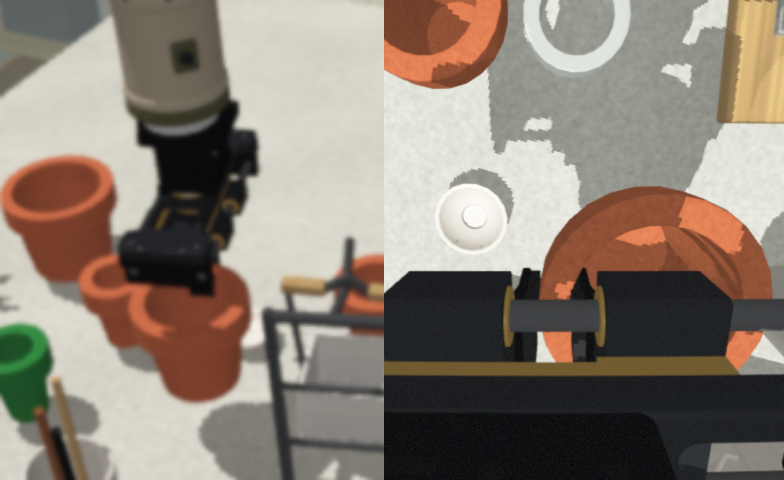

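Pot b is held level. I'll lift it and carry it above pot a.

arm_command(increments=[{"gripper": 0,"dx": 0,"dy": 0,"dz": -0.035,"spin": 0},{"gripper": 0,"dx": 0,"dy": 0,"dz": -0.04,"spin": 0},{"gripper": 0,"dx": -0.015,"dy": -0.015,"dz": -0.015,"spin": 0},{"gripper": 0,"dx": -0.035,"dy": -0.036,"dz": 0,"spin": 0},{"gripper": 0,"dx": -0.045,"dy": -0.045,"dz": 0,"spin": 0},{"gripper": 0,"dx": -0.045,"dy": -0.045,"dz": 0,"spin": 0},{"gripper": 0,"dx": -0.04,"dy": -0.042,"dz": 0,"spin": 0},{"gripper": 0,"dx": -0.025,"dy": -0.026,"dz": 0,"spin": 0}])

```text
time: 36.6
ee_pos: [0.4277, -0.4211, 0.2138]
eef_rot: [0.601, 0.799, -0.001, -0.001]
ft_force: [0.1, 1.6, -2.1]
width: 0.0143
```

arm_command(increments=[{"gripper": 0,"dx": -0.01,"dy": -0.011,"dz": 0,"spin": 0},{"gripper": 0,"dx": -0.004,"dy": -0.005,"dz": 0,"spin": 0},{"gripper": 0,"dx": 0,"dy": 0,"dz": 0,"spin": 0},{"gripper": 0,"dx": 0,"dy": 0,"dz": 0,"spin": 0},{"gripper": 0,"dx": 0,"dy": 0,"dz": 0,"spin": 0},{"gripper": 0,"dx": 0,"dy": 0,"dz": 0,"spin": 0},{"gripper": 0,"dx": 0,"dy": 0,"dz": 0,"spin": 0},{"gripper": 0,"dx": 0,"dy": 0,"dz": 0,"spin": 0}])

```text
time: 37.6
ee_pos: [0.4193, -0.4363, 0.2152]
eef_rot: [0.6, 0.8, -0.0, 0.0]
ft_force: [-0.2, 0.4, -2.4]
width: 0.014
```

```bash
python3 - <<'E'
from h import *
plan(.4198,-.4399,.13,106.3)
p,ps,_=tool()
t=snap('top','t15.png'); s=snap('scene','s15.png'); w=snap('wrist','w15.png')
a=np.radians(ps); yt=np.array([np.sin(a),-np.cos(a)]); c=p[:2]+.046*yt; print(c)
B=('b',c[0],c[1],p[2]-.0705)
overlay(s,'scene',[('a',.464,-.427,0),B],(110,140,310,290),4,'o4.png')
overlay(t,'top',[('a',.464,-.427,0),B,('d',.5485,-.293,0),('c',.466,-.044,0)],(400,170,560,300),5,'o5.png')
E
```

```text
t=37.60 now [ 0.4193 -0.4363  0.2152] psi 106.31 j7 0.94 w 0.0140 F [-0.2  0.4 -2.4]
  spin 0.0 THEN dx -3.6 dy -0.6 dz 85.2 mm
[ 0.46347301 -0.423394  ]
```

View pics/o4.png

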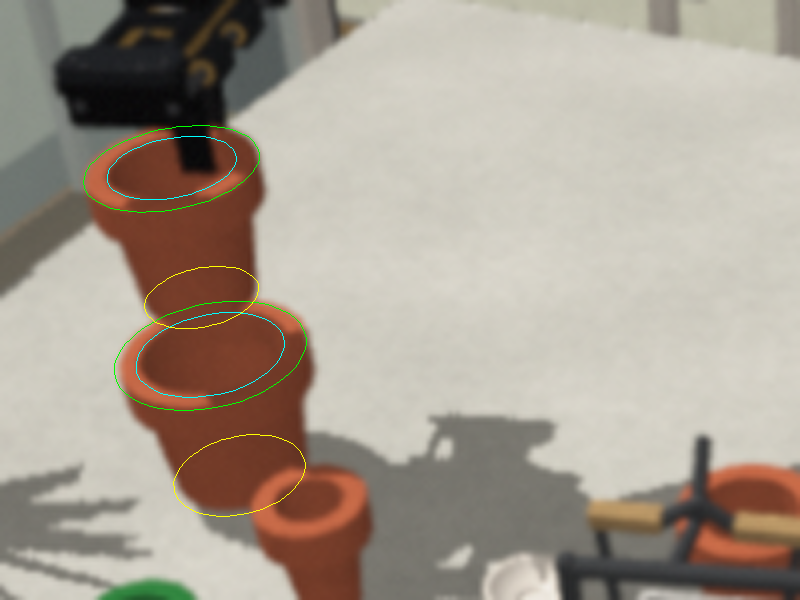

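View pics/o5.png

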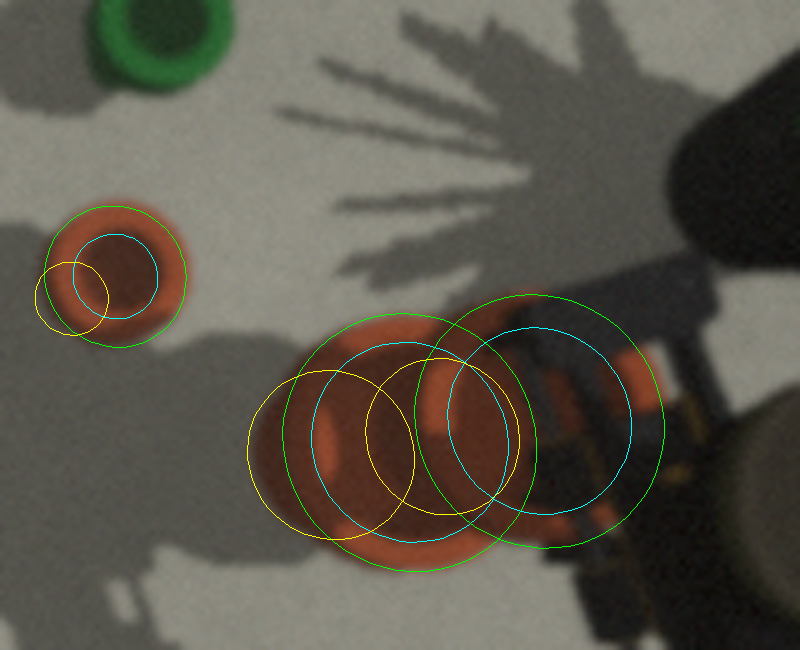

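The a and b rims agree with their overlays to about 1–2 mm, biased the same way. I'll make the small fine shift and lower b in.

arm_command(increments=[{"gripper": 0,"dx": -0.003,"dy": -0.001,"dz": 0.01,"spin": 0},{"gripper": 0,"dx": 0,"dy": 0,"dz": 0.02,"spin": 0},{"gripper": 0,"dx": 0,"dy": 0,"dz": 0.02,"spin": 0},{"gripper": 0,"dx": 0,"dy": 0,"dz": 0.015,"spin": 0},{"gripper": 0,"dx": 0,"dy": 0,"dz": 0.012,"spin": 0},{"gripper": 0,"dx": 0,"dy": 0,"dz": 0.01,"spin": 0},{"gripper": 0,"dx": 0,"dy": 0,"dz": 0.008,"spin": 0},{"gripper": 0,"dx": 0,"dy": 0,"dz": 0,"spin": 0}])

```text
time: 38.75
ee_pos: [0.419, -0.4393, 0.1197]
eef_rot: [0.6, 0.8, 0.0, -0.0]
ft_force: [0.3, -0.2, -2.7]
width: 0.0142
```

arm_command(increments=[{"gripper": 0,"dx": 0,"dy": 0,"dz": 0.005,"spin": 0},{"gripper": 0,"dx": 0,"dy": 0,"dz": 0.004,"spin": 0},{"gripper": 0,"dx": 0,"dy": 0,"dz": 0.003,"spin": 0},{"gripper": 0,"dx": 0,"dy": 0,"dz": 0,"spin": 0},{"gripper": 0,"dx": 0,"dy": 0,"dz": 0,"spin": 0},{"gripper": 0,"dx": 0,"dy": 0,"dz": 0,"spin": 0},{"gripper": 0,"dx": 0,"dy": 0,"dz": 0,"spin": 0},{"gripper": 0,"dx": 0,"dy": 0,"dz": 0,"spin": 0}])

```text
time: 39.75
ee_pos: [0.4192, -0.4395, 0.1082]
eef_rot: [0.6, 0.8, -0.0, 0.0]
ft_force: [-0.6, 0.1, -1.9]
width: 0.0138
```

Still carrying the weight (Fz −1.9 N), so it's about 4 mm short of the seat. I'll continue gently.

arm_command(increments=[{"gripper": 0,"dx": 0,"dy": 0,"dz": 0.002,"spin": 0},{"gripper": 0,"dx": 0,"dy": 0,"dz": 0.002,"spin": 0},{"gripper": 0,"dx": 0,"dy": 0,"dz": 0,"spin": 0},{"gripper": 0,"dx": 0,"dy": 0,"dz": 0,"spin": 0},{"gripper": 0,"dx": 0,"dy": 0,"dz": 0,"spin": 0},{"gripper": 0,"dx": 0,"dy": 0,"dz": 0,"spin": 0},{"gripper": 0,"dx": 0,"dy": 0,"dz": 0,"spin": 0},{"gripper": 0,"dx": 0,"dy": 0,"dz": 0,"spin": 0}])

```text
time: 40.75
ee_pos: [0.4192, -0.4396, 0.1043]
eef_rot: [0.6, 0.8, -0.0, 0.0]
ft_force: [-2.3, 0.1, 2.3]
width: 0.0139
```

It made contact right at the expected height. I'll release and rise.

arm_command(increments=[{"gripper": 38,"dx": 0,"dy": 0,"dz": 0,"spin": 0},{"gripper": 38,"dx": 0,"dy": 0,"dz": 0,"spin": 0},{"gripper": 38,"dx": 0,"dy": 0,"dz": 0,"spin": 0},{"gripper": 38,"dx": 0,"dy": 0,"dz": 0,"spin": 0},{"gripper": 38,"dx": 0,"dy": 0,"dz": 0,"spin": 0},{"gripper": 38,"dx": 0,"dy": 0,"dz": -0.02,"spin": 0},{"gripper": 38,"dx": 0,"dy": 0,"dz": -0.04,"spin": 0},{"gripper": 38,"dx": 0,"dy": 0,"dz": -0.03,"spin": 0}])

```text
time: 41.75
ee_pos: [0.4197, -0.4398, 0.1975]
eef_rot: [0.6, 0.8, -0.0, 0.001]
ft_force: [0.7, 0.1, -0.3]
width: 0.0334
```

```bash
python3 - <<'E'
from h import *
print(tool()[:2])
t=snap('top','t16.png'); s=snap('scene','s16.png')
overlay(s,'scene',[('a',.463,-.427,0),('b',.463,-.427,.034),('d',.5485,-.293,0)],(110,160,310,310),4,'o6.png')
overlay(t,'top',[('a',.464,-.427,0),('b',.464,-.427,.034),('d',.5485,-.293,0),('c',.466,-.044,0)],(290,170,530,300),3.3,'o7.png')
for o in pots(t): print(o)
E
```

```text
(array([ 0.41969055, -0.43977203,  0.19745037]), np.float64(106.31567795008043))
(array([422.7, 224.1]), 0.5497165322303772, -0.2908499538898468, 0.07092177122831345)
(array([478.4, 258.6]), 0.4622480869293213, -0.42552271485328674, 0.13566826283931732)
(array([322.2, 259.9]), 0.46561112999916077, -0.04428939148783684, 0.08603112399578094)
```

View pics/o6.png

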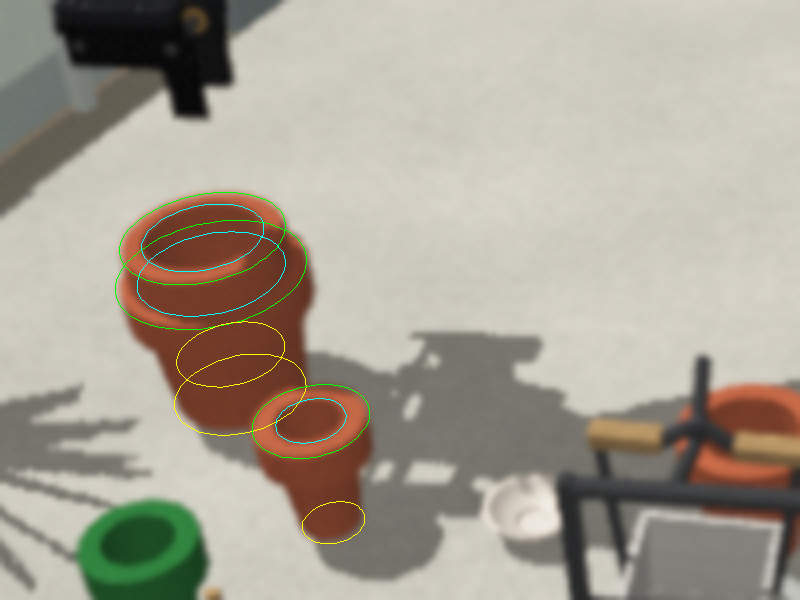

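View pics/o7.png

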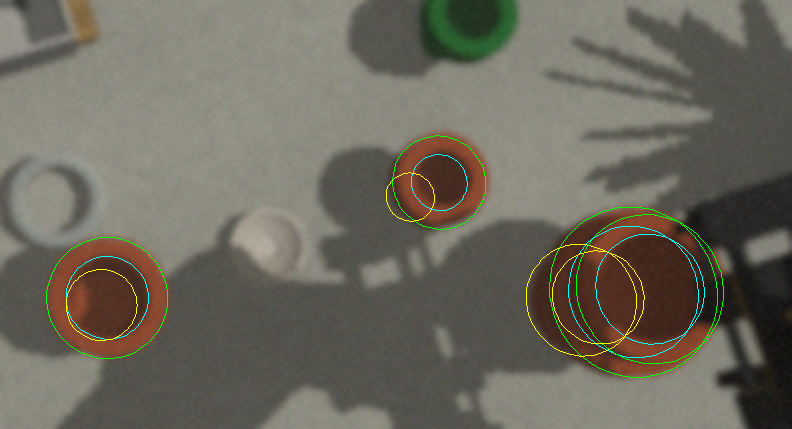

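b is seated with its collar proud as expected; the overlay at +34 mm matches in both views. Next is pot c, top-view pixel (322,260), centre (.466,-.044).

arm_command(increments=[{"gripper": 42,"dx": 0.046,"dy": 0.015,"dz": 0,"spin": 0},{"gripper": 42,"dx": 0.046,"dy": 0.015,"dz": 0,"spin": 0},{"gripper": 42,"dx": 0.046,"dy": 0.015,"dz": 0,"spin": 0},{"gripper": 42,"dx": 0.046,"dy": 0.015,"dz": 0,"spin": 0},{"gripper": 42,"dx": 0.046,"dy": 0.015,"dz": 0,"spin": 0},{"gripper": 42,"dx": 0.046,"dy": 0.015,"dz": 0,"spin": 0},{"gripper": 42,"dx": 0.046,"dy": 0.015,"dz": 0.02,"spin": 0},{"gripper": 42,"dx": 0.045,"dy": 0.014,"dz": 0.03,"spin": 0}])

```text
time: 42.85
ee_pos: [0.431, -0.0524, 0.1449]
eef_rot: [0.6, 0.8, 0.0, 0.002]
ft_force: [1.0, 0.3, -1.0]
width: 0.0365
```

arm_command(increments=[{"gripper": 42,"dx": 0,"dy": 0,"dz": 0.02,"spin": 0},{"gripper": 42,"dx": 0,"dy": 0,"dz": 0,"spin": 0},{"gripper": 42,"dx": 0,"dy": 0,"dz": 0,"spin": 0},{"gripper": 42,"dx": 0,"dy": 0,"dz": 0,"spin": 0},{"gripper": 42,"dx": 0,"dy": 0,"dz": 0,"spin": 0},{"gripper": 42,"dx": 0,"dy": 0,"dz": 0,"spin": 0},{"gripper": 42,"dx": 0,"dy": 0,"dz": 0,"spin": 0},{"gripper": 42,"dx": 0,"dy": 0,"dz": 0,"spin": 0}])

```text
time: 43.85
ee_pos: [0.4303, -0.0538, 0.1241]
eef_rot: [0.6, 0.8, -0.0, 0.0]
ft_force: [-0.1, -0.4, -0.2]
width: 0.037
```

```bash
python3 - <<'E'
from h import *
plan(.4305,-.0544,.064,106.3)
w=snap('wrist','w17.png'); t=snap('top','t17.png')
overlay(w,'wrist',[('c',.466,-.044,0)],(0,0,640,480),1,'o8.png')
for o in pots(t): print(o)
E
```

```text
t=43.85 now [ 0.4303 -0.0538  0.1241] psi 106.31 j7 0.29 w 0.0370 F [-0.1 -0.4 -0.2]
  spin 0.0 THEN dx -0.6 dy -0.0 dz 60.1 mm
(array([422.9, 224.1]), 0.5486878752708435, -0.29122528433799744, 0.07004813104867935)
(array([481. , 258.3]), 0.4669714570045471, -0.42760220170021057, 0.14212541282176971)
```

View pics/o8.png

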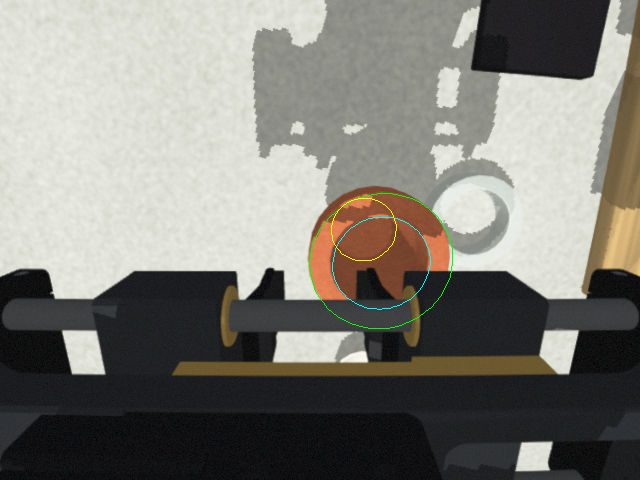

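The wrist overlay carries the same roughly 3 mm bias as before, and c is where expected. I'll pinch it.

arm_command(increments=[{"gripper": 42,"dx": 0,"dy": 0,"dz": 0.02,"spin": 0},{"gripper": 42,"dx": 0,"dy": 0,"dz": 0.02,"spin": 0},{"gripper": 42,"dx": 0,"dy": 0,"dz": 0.012,"spin": 0},{"gripper": 42,"dx": 0,"dy": 0,"dz": 0.008,"spin": 0},{"gripper": 42,"dx": 0,"dy": 0,"dz": 0,"spin": 0},{"gripper": 42,"dx": 0,"dy": 0,"dz": 0,"spin": 0},{"gripper": 0,"dx": 0,"dy": 0,"dz": 0,"spin": 0},{"gripper": 0,"dx": 0,"dy": 0,"dz": 0,"spin": 0}])

```text
time: 44.95
ee_pos: [0.4305, -0.0539, 0.0644]
eef_rot: [0.6, 0.8, 0.0, 0.0]
ft_force: [0.2, -0.9, -0.2]
width: 0.024
```

arm_command(increments=[{"gripper": 0,"dx": 0,"dy": 0,"dz": 0,"spin": 0},{"gripper": 0,"dx": 0,"dy": 0,"dz": 0,"spin": 0},{"gripper": 0,"dx": 0,"dy": 0,"dz": -0.005,"spin": 0},{"gripper": 0,"dx": 0,"dy": 0,"dz": -0.02,"spin": 0},{"gripper": 0,"dx": 0,"dy": 0,"dz": -0.04,"spin": 0},{"gripper": 0,"dx": 0,"dy": 0,"dz": -0.045,"spin": 0},{"gripper": 0,"dx": 0,"dy": 0,"dz": -0.045,"spin": 0},{"gripper": 0,"dx": 0,"dy": 0,"dz": -0.02,"spin": 0}])

```text
time: 45.95
ee_pos: [0.4309, -0.0538, 0.2418]
eef_rot: [0.6, 0.8, 0.0, 0.001]
ft_force: [1.9, 0.5, -2.3]
width: 0.014
```

```bash
python3 - <<'E'
from h import *
p,ps,_=tool(); a=np.radians(ps); yt=np.array([np.sin(a),-np.cos(a)])
g=np.array([.464,-.427])-.037*yt
plan(*g,.24,106.3)
t=snap('top','t18.png')
overlay(t,'top',[('a',.464,-.427,0),('b',.464,-.427,.034)],(420,190,540,310),5,'o9.png')
E
```

```text
t=45.95 now [ 0.4309 -0.0538  0.2418] psi 106.32 j7 0.36 w 0.0140 F [ 1.9  0.5 -2.3]
  spin 0.0 THEN dx -367.5 dy -110.0 dz 1.8 mm
```

View pics/o9.png

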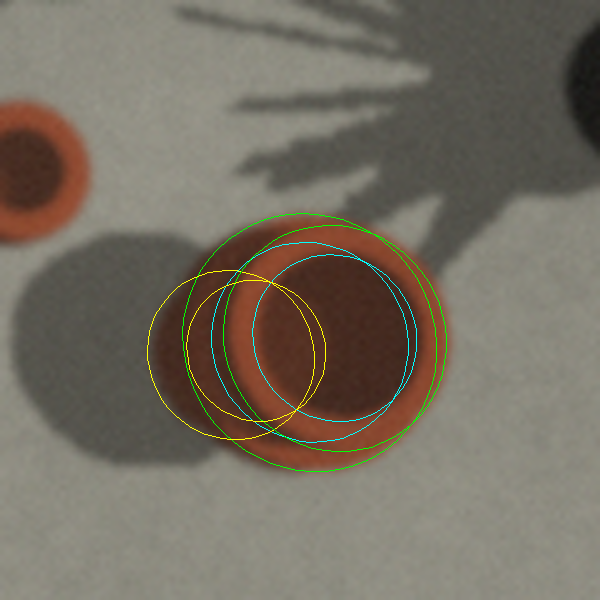

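b's opening sits about 2 mm further toward −y, so I'll target (.464,-.429) for c.

arm_command(increments=[{"gripper": 0,"dx": -0.025,"dy": -0.008,"dz": 0,"spin": 0},{"gripper": 0,"dx": -0.05,"dy": -0.015,"dz": 0,"spin": 0},{"gripper": 0,"dx": -0.058,"dy": -0.017,"dz": 0,"spin": 0},{"gripper": 0,"dx": -0.058,"dy": -0.017,"dz": 0,"spin": 0},{"gripper": 0,"dx": -0.058,"dy": -0.017,"dz": 0,"spin": 0},{"gripper": 0,"dx": -0.055,"dy": -0.017,"dz": 0,"spin": 0},{"gripper": 0,"dx": -0.04,"dy": -0.012,"dz": 0,"spin": 0},{"gripper": 0,"dx": -0.02,"dy": -0.006,"dz": 0,"spin": 0}])

```text
time: 47.0
ee_pos: [0.4266, -0.436, 0.2374]
eef_rot: [0.601, 0.799, -0.0, -0.001]
ft_force: [-0.1, 1.2, -2.8]
width: 0.0142
```

arm_command(increments=[{"gripper": 0,"dx": -0.005,"dy": -0.002,"dz": 0,"spin": 0},{"gripper": 0,"dx": 0,"dy": 0,"dz": 0,"spin": 0},{"gripper": 0,"dx": 0,"dy": 0,"dz": 0,"spin": 0},{"gripper": 0,"dx": 0,"dy": 0,"dz": 0,"spin": 0},{"gripper": 0,"dx": 0,"dy": 0,"dz": 0,"spin": 0},{"gripper": 0,"dx": 0,"dy": 0,"dz": 0,"spin": 0},{"gripper": 0,"dx": 0,"dy": 0,"dz": 0,"spin": 0},{"gripper": 0,"dx": 0,"dy": 0,"dz": 0,"spin": 0}])

```text
time: 48.0
ee_pos: [0.4274, -0.4392, 0.2392]
eef_rot: [0.6, 0.8, -0.0, 0.0]
ft_force: [0.2, 0.3, -1.7]
width: 0.014
```

```bash
python3 - <<'E'
from h import *
p,ps,_=tool(); a=np.radians(ps); yt=np.array([np.sin(a),-np.cos(a)])
g=np.array([.464,-.429])-.037*yt
plan(*g,.132,106.3)
s=snap('scene','s19.png'); c=p[:2]+.037*yt
overlay(s,'scene',[('b',.464,-.429,.034),('c',c[0],c[1],p[2]-.064)],(110,110,310,260),4,'o10.png')
E
```

```text
t=48.00 now [ 0.4274 -0.4392  0.2392] psi 106.31 j7 0.94 w 0.0140 F [ 0.2  0.3 -1.7]
  spin 0.0 THEN dx -0.5 dy 1.0 dz 107.2 mm
```

View pics/o10.png

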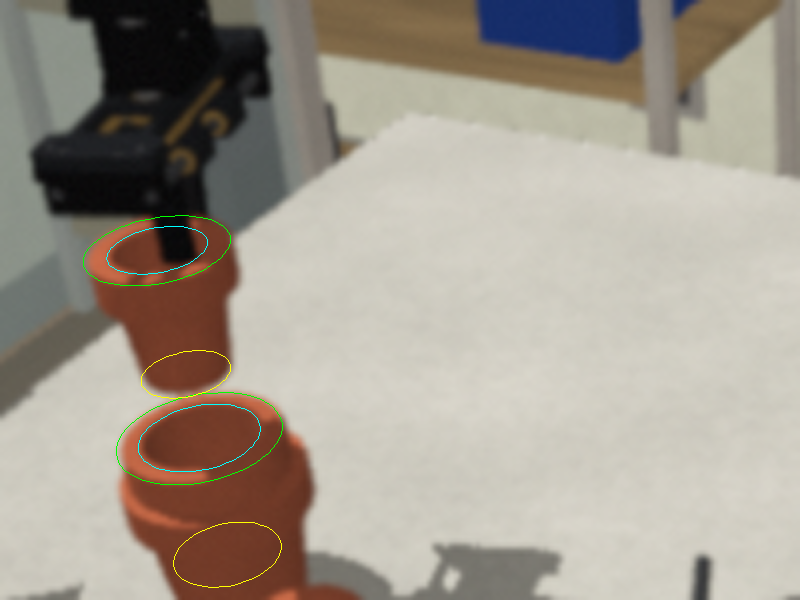

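b and c share the same overlay bias (+3 and +4 px at 4×), so they're aligned. I'll lower c.

arm_command(increments=[{"gripper": 0,"dx": 0,"dy": 0.001,"dz": 0.01,"spin": 0},{"gripper": 0,"dx": 0,"dy": 0,"dz": 0.02,"spin": 0},{"gripper": 0,"dx": 0,"dy": 0,"dz": 0.02,"spin": 0},{"gripper": 0,"dx": 0,"dy": 0,"dz": 0.015,"spin": 0},{"gripper": 0,"dx": 0,"dy": 0,"dz": 0.012,"spin": 0},{"gripper": 0,"dx": 0,"dy": 0,"dz": 0.01,"spin": 0},{"gripper": 0,"dx": 0,"dy": 0,"dz": 0.006,"spin": 0},{"gripper": 0,"dx": 0,"dy": 0,"dz": 0,"spin": 0}])

```text
time: 49.05
ee_pos: [0.4284, -0.4388, 0.146]
eef_rot: [0.6, 0.8, 0.0, -0.0]
ft_force: [-0.7, -0.8, -1.9]
width: 0.0136
```

arm_command(increments=[{"gripper": 0,"dx": 0,"dy": 0,"dz": 0.005,"spin": 0},{"gripper": 0,"dx": 0,"dy": 0,"dz": 0.004,"spin": 0},{"gripper": 0,"dx": 0,"dy": 0,"dz": 0.002,"spin": 0},{"gripper": 0,"dx": 0,"dy": 0,"dz": 0,"spin": 0},{"gripper": 0,"dx": 0,"dy": 0,"dz": 0,"spin": 0},{"gripper": 0,"dx": 0,"dy": 0,"dz": 0,"spin": 0},{"gripper": 0,"dx": 0,"dy": 0,"dz": 0,"spin": 0},{"gripper": 0,"dx": 0,"dy": 0,"dz": 0,"spin": 0}])

```text
time: 50.05
ee_pos: [0.4284, -0.4389, 0.1352]
eef_rot: [0.6, 0.8, -0.0, 0.0]
ft_force: [0.3, -0.5, -3.2]
width: 0.0138
```

arm_command(increments=[{"gripper": 0,"dx": 0,"dy": 0,"dz": 0.002,"spin": 0},{"gripper": 0,"dx": 0,"dy": 0,"dz": 0.0015,"spin": 0},{"gripper": 0,"dx": 0,"dy": 0,"dz": 0,"spin": 0},{"gripper": 0,"dx": 0,"dy": 0,"dz": 0,"spin": 0},{"gripper": 0,"dx": 0,"dy": 0,"dz": 0,"spin": 0},{"gripper": 0,"dx": 0,"dy": 0,"dz": 0,"spin": 0},{"gripper": 0,"dx": 0,"dy": 0,"dz": 0,"spin": 0},{"gripper": 0,"dx": 0,"dy": 0,"dz": 0,"spin": 0}])

```text
time: 51.05
ee_pos: [0.4284, -0.4389, 0.1324]
eef_rot: [0.6, 0.8, -0.0, 0.0]
ft_force: [-2.0, 2.2, 5.0]
width: 0.0142
```

Seated at the expected height. I'll release.

arm_command(increments=[{"gripper": 38,"dx": 0,"dy": 0,"dz": 0,"spin": 0},{"gripper": 38,"dx": 0,"dy": 0,"dz": 0,"spin": 0},{"gripper": 38,"dx": 0,"dy": 0,"dz": 0,"spin": 0},{"gripper": 38,"dx": 0,"dy": 0,"dz": 0,"spin": 0},{"gripper": 38,"dx": 0,"dy": 0,"dz": 0,"spin": 0},{"gripper": 38,"dx": 0,"dy": 0,"dz": -0.02,"spin": 0},{"gripper": 38,"dx": 0,"dy": 0,"dz": -0.04,"spin": 0},{"gripper": 38,"dx": 0,"dy": 0,"dz": -0.03,"spin": 0}])

```text
time: 52.05
ee_pos: [0.4289, -0.4391, 0.225]
eef_rot: [0.6, 0.8, -0.0, 0.001]
ft_force: [-0.8, 0.0, 0.1]
width: 0.0332
```

```bash
python3 - <<'E'
from h import *
p,ps,_=tool(); a=np.radians(ps); yt=np.array([np.sin(a),-np.cos(a)])
t=snap('top','t20.png'); s=snap('scene','s20.png')
for o in pots(t): print(o)
for d in [(.5485,-.293)]: plan(*(np.array(d)-.028*yt),.058,106.3)
overlay(t,'top',[('c',.464,-.430,.068),('d',.5495,-.2925,0)],(390,180,530,300),5,'o11.png')
overlay(s,'scene',[('a',.464,-.429,0),('b',.464,-.429,.034),('c',.464,-.429,.068)],(110,140,270,290),4,'o12.png')
E
```

```text
(array([422.7, 223.8]), 0.5483513474464417, -0.2913190424442291, 0.07046468555927277)
(array([480.9, 258.1]), 0.47045162320137024, -0.42946213483810425, 0.14870354533195496)
t=52.15 now [ 0.4299 -0.44    0.2272] psi 106.31 j7 0.94 w 0.0333 F [0.4 0.9 0.7]
  spin 0.0 THEN dx 107.8 dy 127.1 dz 169.2 mm
```

View pics/o11.png

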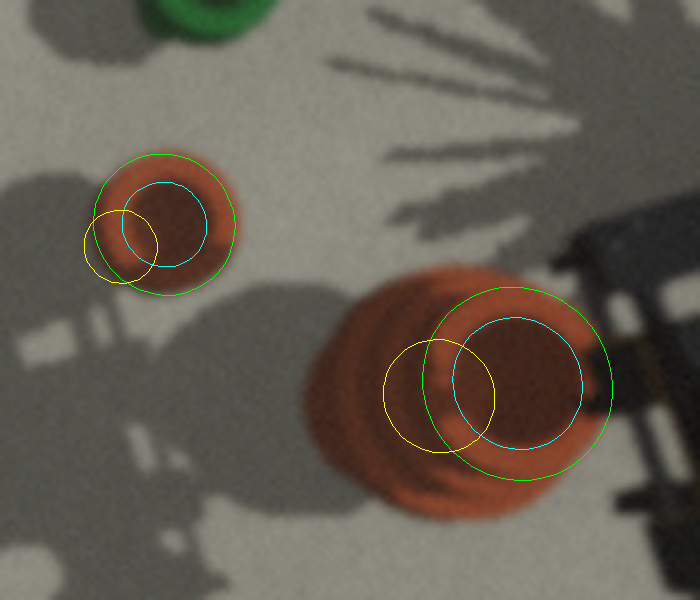

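View pics/o12.png

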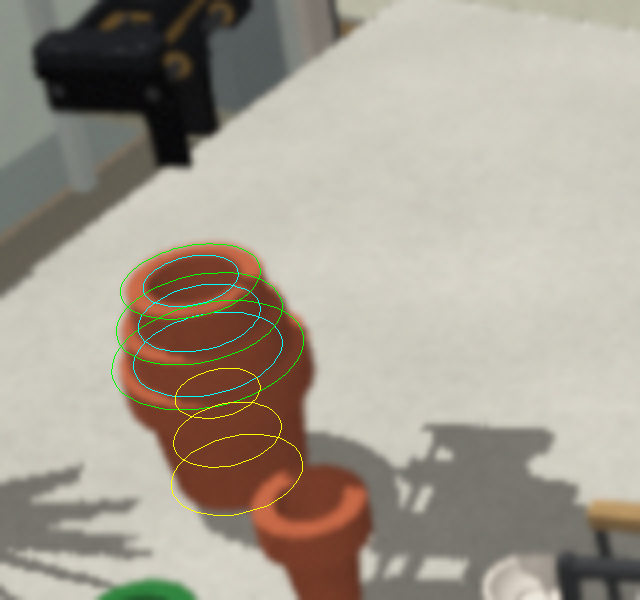

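c is seated: three rims step up as expected, and the c overlay fits in the top view. Last is pot d, the small orange pot at top-view pixel (423,224); the green look-alike at (432,174) stays put. Centre (.5495,-.2935).

arm_command(increments=[{"gripper": 42,"dx": 0.018,"dy": 0.021,"dz": 0,"spin": 0},{"gripper": 42,"dx": 0.027,"dy": 0.032,"dz": 0,"spin": 0},{"gripper": 42,"dx": 0.03,"dy": 0.036,"dz": 0,"spin": 0},{"gripper": 42,"dx": 0.022,"dy": 0.026,"dz": 0.01,"spin": 0},{"gripper": 42,"dx": 0.01,"dy": 0.013,"dz": 0.03,"spin": 0},{"gripper": 42,"dx": 0,"dy": 0,"dz": 0.04,"spin": 0},{"gripper": 42,"dx": 0,"dy": 0,"dz": 0.03,"spin": 0},{"gripper": 42,"dx": 0,"dy": 0,"dz": 0,"spin": 0}])

```text
time: 53.15
ee_pos: [0.5199, -0.2996, 0.11]
eef_rot: [0.6, 0.8, -0.0, -0.002]
ft_force: [-0.1, 0.4, 0.0]
width: 0.0368
```

```bash
python3 - <<'E'
from h import *
p,ps,_=tool(); a=np.radians(ps); yt=np.array([np.sin(a),-np.cos(a)])
plan(*(np.array((.5495,-.2935))-.028*yt),.058,106.3)
w=snap('wrist','w21.png')
overlay(w,'wrist',[('d',.5495,-.2935,0)],(0,0,640,480),1,'o13.png')
E
```

```text
t=53.15 now [ 0.5199 -0.2996  0.11  ] psi 106.31 j7 0.62 w 0.0368 F [-0.1  0.4  0. ]
  spin 0.0 THEN dx -2.5 dy 2.1 dz 52.0 mm
```

View pics/o13.png

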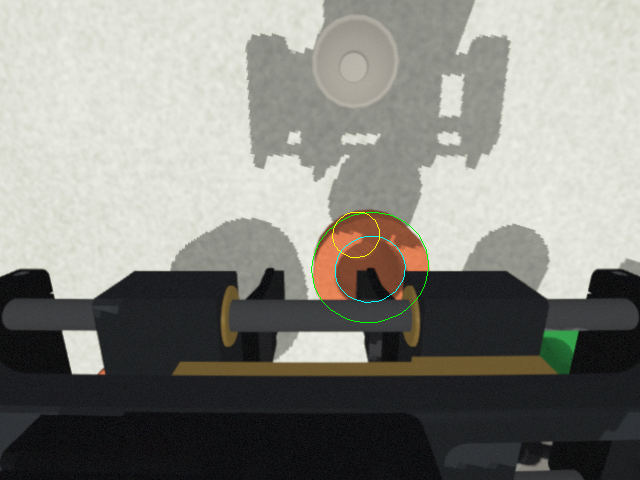

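The overlay matches horizontally. Vertically the usual wrist bias is absent, so d is about 2 mm further along −tool x; I'll adjust and pinch.

arm_command(increments=[{"gripper": 42,"dx": -0.004,"dy": 0.002,"dz": 0,"spin": 0},{"gripper": 42,"dx": 0,"dy": 0,"dz": 0.02,"spin": 0},{"gripper": 42,"dx": 0,"dy": 0,"dz": 0.02,"spin": 0},{"gripper": 42,"dx": 0,"dy": 0,"dz": 0.012,"spin": 0},{"gripper": 42,"dx": 0,"dy": 0,"dz": 0,"spin": 0},{"gripper": 42,"dx": 0,"dy": 0,"dz": 0,"spin": 0},{"gripper": 0,"dx": 0,"dy": 0,"dz": 0,"spin": 0},{"gripper": 0,"dx": 0,"dy": 0,"dz": 0,"spin": 0}])

```text
time: 54.2
ee_pos: [0.5245, -0.3037, 0.0602]
eef_rot: [0.6, 0.8, -0.0, 0.0]
ft_force: [-0.3, 0.6, -0.3]
width: 0.0238
```

arm_command(increments=[{"gripper": 0,"dx": 0,"dy": 0,"dz": 0,"spin": 0},{"gripper": 0,"dx": 0,"dy": 0,"dz": 0,"spin": 0},{"gripper": 0,"dx": 0,"dy": 0,"dz": -0.005,"spin": 0},{"gripper": 0,"dx": 0,"dy": 0,"dz": -0.03,"spin": 0},{"gripper": 0,"dx": 0,"dy": 0,"dz": -0.05,"spin": 0},{"gripper": 0,"dx": 0,"dy": 0,"dz": -0.05,"spin": 0},{"gripper": 0,"dx": 0,"dy": 0,"dz": -0.05,"spin": 0},{"gripper": 0,"dx": 0,"dy": 0,"dz": -0.025,"spin": 0}])

```text
time: 55.2
ee_pos: [0.5249, -0.3036, 0.2731]
eef_rot: [0.6, 0.8, 0.0, 0.002]
ft_force: [-0.6, 0.0, -1.6]
width: 0.0146
```

```bash
python3 - <<'E'
from h import *
p,ps,_=tool(); a=np.radians(ps); yt=np.array([np.sin(a),-np.cos(a)])
plan(*(np.array((.464,-.430))-.028*yt),.26,106.3)
t=snap('top','t22.png')
overlay(t,'top',[('a',.464,-.428,0),('c',.464,-.430,.068)],(390,180,530,300),5,'o14.png')
E
```

```text
t=55.20 now [ 0.5249 -0.3036  0.2731] psi 106.31 j7 0.65 w 0.0146 F [-0.6  0.  -1.6]
  spin 0.0 THEN dx -104.2 dy -121.9 dz 13.1 mm
```

View pics/o14.png

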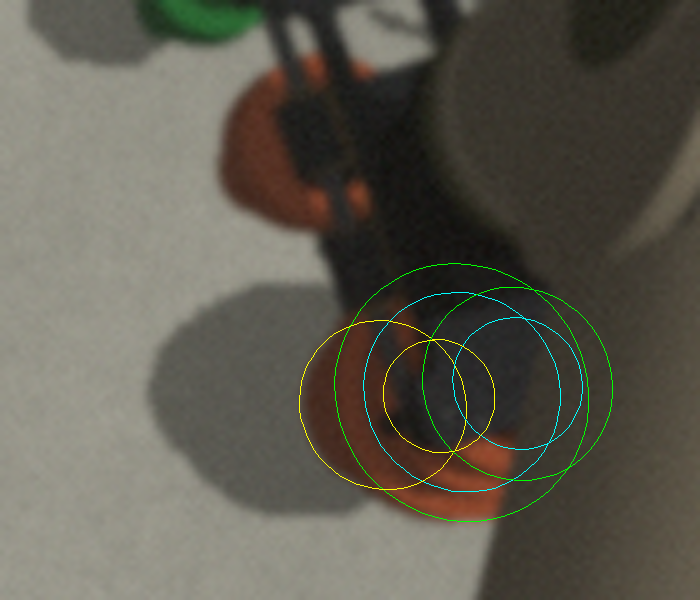

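arm_command(increments=[{"gripper": 0,"dx": -0.008,"dy": -0.01,"dz": 0,"spin": 0},{"gripper": 0,"dx": -0.02,"dy": -0.023,"dz": 0,"spin": 0},{"gripper": 0,"dx": -0.028,"dy": -0.033,"dz": 0.003,"spin": 0},{"gripper": 0,"dx": -0.025,"dy": -0.029,"dz": 0.003,"spin": 0},{"gripper": 0,"dx": -0.015,"dy": -0.018,"dz": 0.003,"spin": 0},{"gripper": 0,"dx": -0.007,"dy": -0.008,"dz": 0.003,"spin": 0},{"gripper": 0,"dx": -0.001,"dy": -0.001,"dz": 0,"spin": 0},{"gripper": 0,"dx": 0,"dy": 0,"dz": 0,"spin": 0}])

```text
time: 56.25
ee_pos: [0.4371, -0.4365, 0.2574]
eef_rot: [0.599, 0.801, 0.0, -0.0]
ft_force: [0.4, -1.1, -0.3]
width: 0.0147
```

arm_command(increments=[{"gripper": 0,"dx": 0,"dy": 0,"dz": 0,"spin": 0},{"gripper": 0,"dx": 0,"dy": 0,"dz": 0,"spin": 0},{"gripper": 0,"dx": 0,"dy": 0,"dz": 0,"spin": 0},{"gripper": 0,"dx": 0,"dy": 0,"dz": 0,"spin": 0},{"gripper": 0,"dx": 0,"dy": 0,"dz": 0,"spin": 0},{"gripper": 0,"dx": 0,"dy": 0,"dz": 0,"spin": 0},{"gripper": 0,"dx": 0,"dy": 0,"dz": 0,"spin": 0},{"gripper": 0,"dx": 0,"dy": 0,"dz": 0,"spin": 0}])

```text
time: 57.25
ee_pos: [0.4364, -0.4376, 0.2577]
eef_rot: [0.6, 0.8, -0.0, 0.0]
ft_force: [0.1, -0.3, -2.4]
width: 0.0145
```

```bash
python3 - <<'E'
from h import *
p,ps,_=tool(); a=np.radians(ps); yt=np.array([np.sin(a),-np.cos(a)])
plan(*(np.array((.464,-.430))-.028*yt),.161,106.3)
s=snap('scene','s23.png'); t=snap('top','t23.png'); c=p[:2]+.028*yt; print(c)
P=[('a',.464,-.429,0),('c',.464,-.430,.068),('d',c[0],c[1],p[2]-.0595)]
overlay(s,'scene',P,(110,80,270,230),4,'o15.png')
overlay(t,'top',P,(420,180,560,300),5,'o16.png')
E
```

```text
t=57.25 now [ 0.4364 -0.4376  0.2577] psi 106.31 j7 0.93 w 0.0145 F [ 0.1 -0.3 -2.4]
  spin 0.0 THEN dx -0.5 dy 0.6 dz 96.7 mm
[ 0.46324399 -0.42971201]
```

View pics/o15.png

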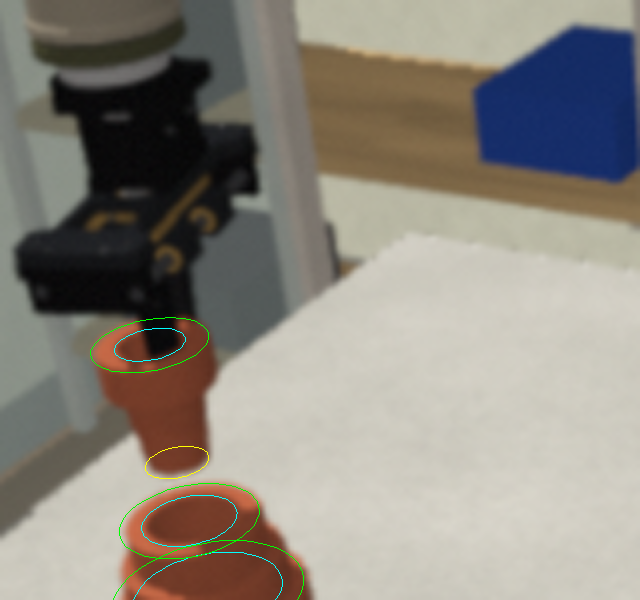

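View pics/o16.png

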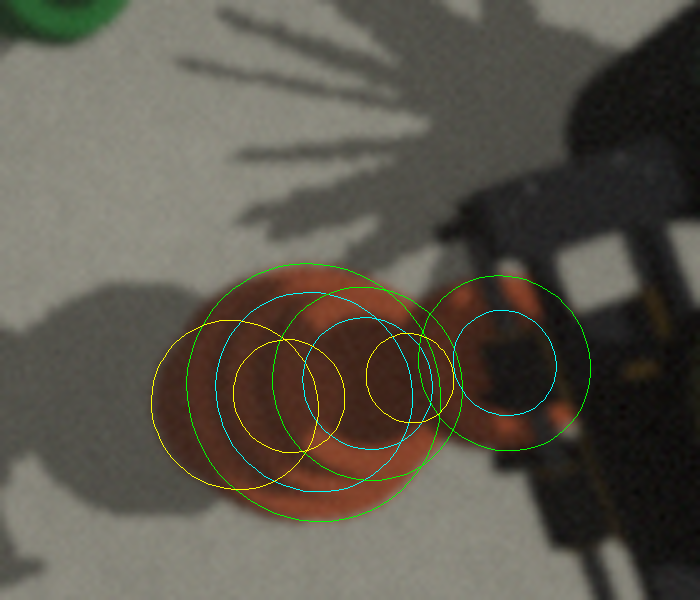

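```bash
python3 - <<'E'
from h import *
s=cv2.cvtColor(cv2.imread('pics/s23.png'),cv2.COLOR_BGR2RGB); t=cv2.cvtColor(cv2.imread('pics/t23.png'),cv2.COLOR_BGR2RGB)
P=[('c',.464,-.430,.068),('d',.4632,-.4297,.2577-.0595)]
overlay(s,'scene',P,(125,150,185,230),7,'o17.png'); overlay(t,'top',P,(465,220,545,285),7,'o18.png')
a=cv2.imread('pics/o17.png');b=cv2.imread('pics/o18.png')
h=max(a.shape[0],b.shape[0]); f=lambda m: cv2.copyMakeBorder(m,0,h-m.shape[0],0,0,cv2.BORDER_CONSTANT)
o=np.hstack([f(a),f(b)]); cv2.imwrite('pics/o19.png',cv2.resize(o,None,fx=.8,fy=.8))
E
```

```text
(no output)
```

View pics/o19.png

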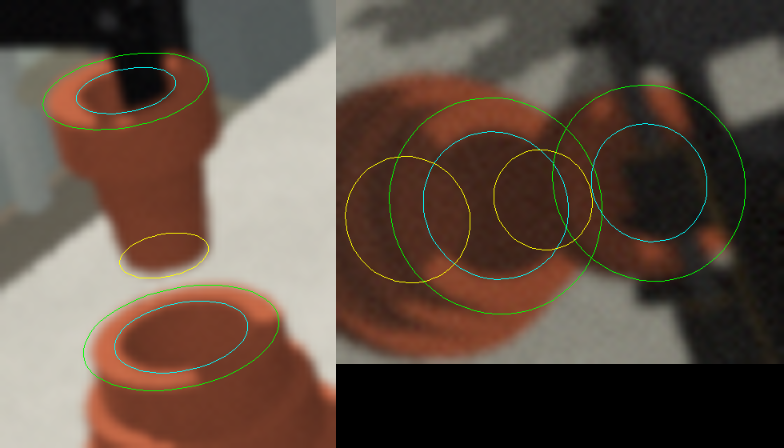

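d and c carry nearly the same overlay offsets (a relative difference of about 1 mm), so I'll lower with no shift.

arm_command(increments=[{"gripper": 0,"dx": 0,"dy": 0,"dz": 0.01,"spin": 0},{"gripper": 0,"dx": 0,"dy": 0,"dz": 0.018,"spin": 0},{"gripper": 0,"dx": 0,"dy": 0,"dz": 0.018,"spin": 0},{"gripper": 0,"dx": 0,"dy": 0,"dz": 0.015,"spin": 0},{"gripper": 0,"dx": 0,"dy": 0,"dz": 0.012,"spin": 0},{"gripper": 0,"dx": 0,"dy": 0,"dz": 0.008,"spin": 0},{"gripper": 0,"dx": 0,"dy": 0,"dz": 0.004,"spin": 0},{"gripper": 0,"dx": 0,"dy": 0,"dz": 0,"spin": 0}])

```text
time: 58.35
ee_pos: [0.4364, -0.4376, 0.1727]
eef_rot: [0.6, 0.8, -0.0, 0.0]
ft_force: [0.7, -0.4, -0.5]
width: 0.0149
```

arm_command(increments=[{"gripper": 0,"dx": 0,"dy": 0,"dz": 0.004,"spin": 0},{"gripper": 0,"dx": 0,"dy": 0,"dz": 0.003,"spin": 0},{"gripper": 0,"dx": 0,"dy": 0,"dz": 0.002,"spin": 0},{"gripper": 0,"dx": 0,"dy": 0,"dz": 0,"spin": 0},{"gripper": 0,"dx": 0,"dy": 0,"dz": 0,"spin": 0},{"gripper": 0,"dx": 0,"dy": 0,"dz": 0,"spin": 0},{"gripper": 0,"dx": 0,"dy": 0,"dz": 0,"spin": 0},{"gripper": 0,"dx": 0,"dy": 0,"dz": 0,"spin": 0}])

```text
time: 59.35
ee_pos: [0.4364, -0.4376, 0.1637]
eef_rot: [0.6, 0.8, -0.0, 0.0]
ft_force: [-0.1, 0.1, -1.2]
width: 0.015
```

arm_command(increments=[{"gripper": 0,"dx": 0,"dy": 0,"dz": 0.002,"spin": 0},{"gripper": 0,"dx": 0,"dy": 0,"dz": 0.002,"spin": 0},{"gripper": 0,"dx": 0,"dy": 0,"dz": 0,"spin": 0},{"gripper": 0,"dx": 0,"dy": 0,"dz": 0,"spin": 0},{"gripper": 0,"dx": 0,"dy": 0,"dz": 0,"spin": 0},{"gripper": 0,"dx": 0,"dy": 0,"dz": 0,"spin": 0},{"gripper": 0,"dx": 0,"dy": 0,"dz": 0,"spin": 0},{"gripper": 0,"dx": 0,"dy": 0,"dz": 0,"spin": 0}])

```text
time: 60.35
ee_pos: [0.4367, -0.4381, 0.1619]
eef_rot: [0.6, 0.8, -0.0, 0.001]
ft_force: [-5.2, 2.8, 13.3]
width: 0.0148
```

Contact. I'll release, rise and back away.

arm_command(increments=[{"gripper": 38,"dx": 0,"dy": 0,"dz": -0.001,"spin": 0},{"gripper": 38,"dx": 0,"dy": 0,"dz": 0,"spin": 0},{"gripper": 38,"dx": 0,"dy": 0,"dz": 0,"spin": 0},{"gripper": 38,"dx": 0,"dy": 0,"dz": 0,"spin": 0},{"gripper": 38,"dx": 0,"dy": 0,"dz": 0,"spin": 0},{"gripper": 38,"dx": 0,"dy": 0,"dz": -0.02,"spin": 0},{"gripper": 38,"dx": 0,"dy": 0,"dz": -0.04,"spin": 0},{"gripper": 38,"dx": 0,"dy": 0,"dz": -0.05,"spin": 0}])

```text
time: 61.35
ee_pos: [0.4359, -0.4372, 0.271]
eef_rot: [0.6, 0.8, 0.0, -0.001]
ft_force: [-0.6, -0.9, -0.0]
width: 0.0326
```

arm_command(increments=[{"gripper": 38,"dx": 0,"dy": -0.05,"dz": -0.02,"spin": 0},{"gripper": 38,"dx": 0.02,"dy": -0.05,"dz": -0.02,"spin": 0},{"gripper": 38,"dx": 0.05,"dy": 0,"dz": 0,"spin": 0},{"gripper": 38,"dx": 0.05,"dy": 0,"dz": 0,"spin": 0},{"gripper": 38,"dx": 0.05,"dy": 0,"dz": 0,"spin": 0},{"gripper": 38,"dx": 0,"dy": 0,"dz": 0,"spin": 0},{"gripper": 38,"dx": 0,"dy": 0,"dz": 0,"spin": 0},{"gripper": 38,"dx": 0,"dy": 0,"dz": 0,"spin": 0}])

```text
time: 62.35
ee_pos: [0.2927, -0.3033, 0.3104]
eef_rot: [0.6, 0.8, 0.0, -0.0]
ft_force: [-0.9, 0.3, -0.7]
width: 0.0329
```

```bash
python3 - <<'E'
from h import *
print(tool()[:2])
s=snap('scene','s24.png'); t=snap('top','t24.png')
P=[('a',.464,-.428,0),('b',.464,-.429,.034),('c',.464,-.430,.068),('d',.464,-.430,.102)]
overlay(s,'scene',P,(125,150,205,280),5,'o20.png'); overlay(t,'top',P,(430,200,530,300),5,'o21.png')
a=cv2.imread('pics/s24.png')
cv2.imwrite('pics/z24.png',np.hstack([cv2.resize(a[150:280,125:205],None,fx=4,fy=4,interpolation=cv2.INTER_CUBIC),cv2.resize(cv2.imread('pics/o20.png'),None,fx=.8,fy=.8)]))
E
```

```text
(array([ 0.29269358, -0.30327462,  0.3104083 ]), np.float64(106.26246246016852))
```

View pics/z24.png

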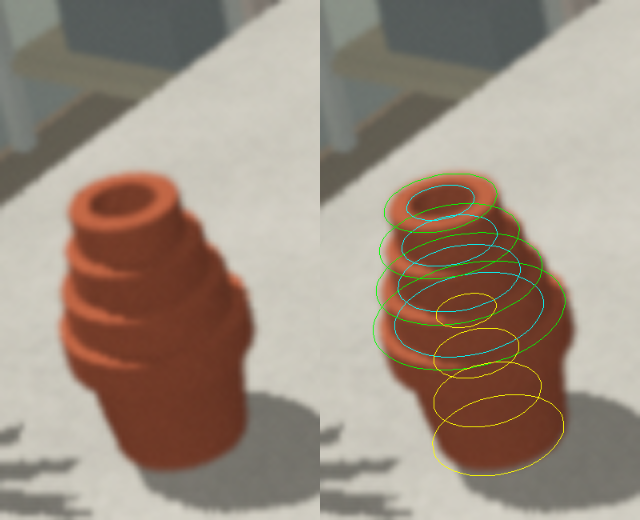

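View pics/o21.png

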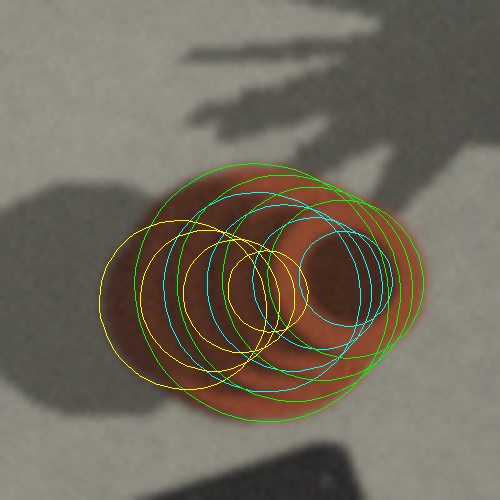

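View pics/s24.png

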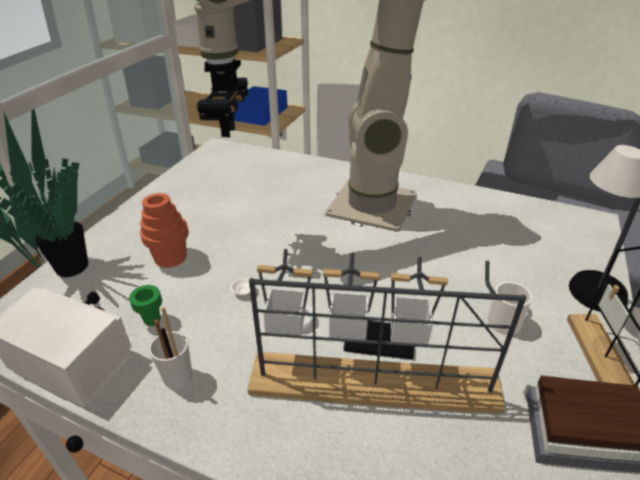

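View pics/t24.png

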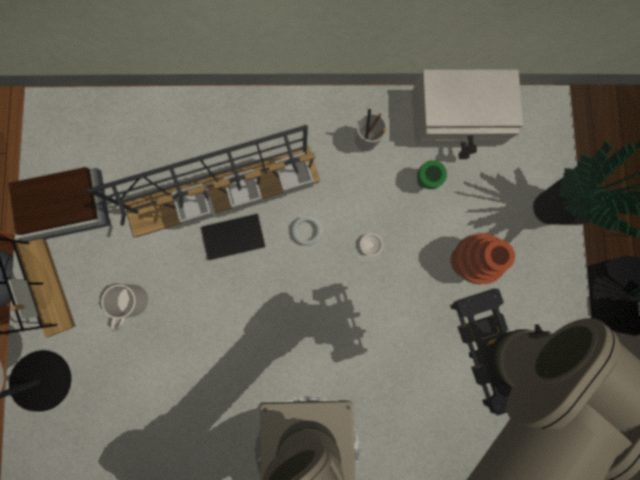

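All four pots are nested, with evenly stepped collars that match the overlay heights. The three pails hang and the bystanders sit where they started. One more stillness check before I hand in.

arm_command(increments=[{"gripper": 38,"dx": 0,"dy": 0,"dz": 0,"spin": 0},{"gripper": 38,"dx": 0,"dy": 0,"dz": 0,"spin": 0},{"gripper": 38,"dx": 0,"dy": 0,"dz": 0,"spin": 0},{"gripper": 38,"dx": 0,"dy": 0,"dz": 0,"spin": 0},{"gripper": 38,"dx": 0,"dy": 0,"dz": 0,"spin": 0},{"gripper": 38,"dx": 0,"dy": 0,"dz": 0,"spin": 0},{"gripper": 38,"dx": 0,"dy": 0,"dz": 0,"spin": 0},{"gripper": 38,"dx": 0,"dy": 0,"dz": 0,"spin": 0}])

```text
time: 63.45
ee_pos: [0.2926, -0.3025, 0.3107]
eef_rot: [0.6, 0.8, -0.0, 0.0]
ft_force: [-0.7, 0.4, -0.1]
width: 0.0329
```

```bash
python3 - <<'E'
from h import *
s=snap('scene','s25.png'); t=snap('top','t25.png'); bgr=cv2.cvtColor(s,cv2.COLOR_RGB2BGR)
b=lambda x:cv2.GaussianBlur(x,(0,0),1.5).astype(int)
for f in ('s24.png','s12.png'):
    d=np.abs(b(bgr)-b(cv2.imread('pics/'+f))).max(2); print(f,'pails region max',d[255:345,255:460].max(), 'stack',d[190:270,130:195].max())
d=np.abs(b(cv2.cvtColor(t,cv2.COLOR_RGB2BGR))-b(cv2.imread('pics/top0.png'))).max(2)
for n,(x0,y0,x1,y1) in dict(note=(200,212,266,262),tape=(290,216,320,246),dish=(356,232,386,258),mug=(98,282,140,330)).items(): print(n,d[y0:y1,x0:x1].max())
c=cv2.resize(bgr[240:360,240:460],None,fx=3.6,fy=3.6,interpolation=cv2.INTER_CUBIC); cv2.imwrite('pics/z25.png',c)
v=cv2.imread('pics/s12.png'); 
E
```

```text
s24.png pails region max 11 stack 1
s12.png pails region max 126 stack 165
note 57
tape 82
dish 25
mug 5
```

View pics/z25.png

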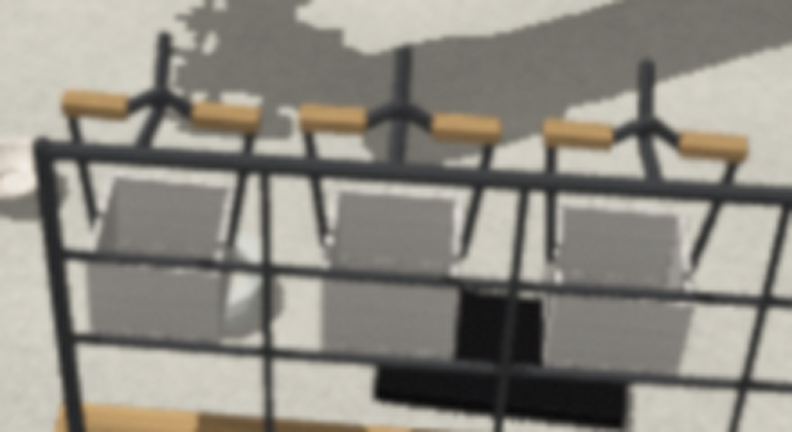

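arm_command(increments=[{"gripper": 38,"dx": 0,"dy": 0,"dz": 0,"spin": 0},{"gripper": 38,"dx": 0,"dy": 0,"dz": 0,"spin": 0},{"gripper": 38,"dx": 0,"dy": 0,"dz": 0,"spin": 0},{"gripper": 38,"dx": 0,"dy": 0,"dz": 0,"spin": 0},{"gripper": 38,"dx": 0,"dy": 0,"dz": 0,"spin": 0},{"gripper": 38,"dx": 0,"dy": 0,"dz": 0,"spin": 0},{"gripper": 38,"dx": 0,"dy": 0,"dz": 0,"spin": 0},{"gripper": 38,"dx": 0,"dy": 0,"dz": 0,"spin": 0}])

```text
time: 64.55
ee_pos: [0.2927, -0.3025, 0.3107]
eef_rot: [0.6, 0.8, -0.0, 0.0]
ft_force: [0.8, -0.0, 0.1]
width: 0.0328
```

```bash
python3 - <<'E'
from h import *
s=cv2.cvtColor(snap('scene','s26.png'),cv2.COLOR_RGB2BGR)
b=lambda x:cv2.GaussianBlur(x,(0,0),1.5).astype(int)
d=np.abs(b(s)-b(cv2.imread('pics/s25.png'))).max(2); print(d[255:345,255:460].max(),d[190:270,130:195].max())
g=lambda f:cv2.resize(cv2.imread('pics/'+f)[200:270,190:400],None,fx=3.8,fy=3.8,interpolation=cv2.INTER_CUBIC)
cv2.imwrite('pics/z26.png',np.vstack([g('top0.png'),g('t25.png')]))
E
```

```text
3 1
```

View pics/z26.png

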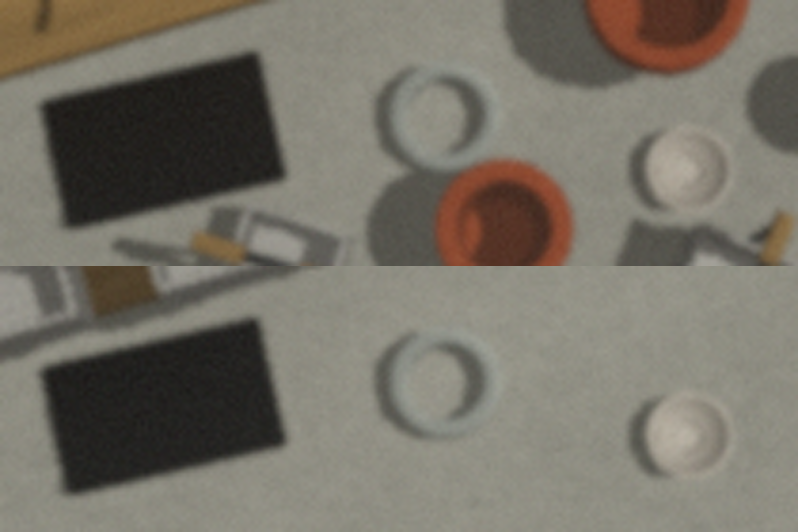

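Nothing is moving now (image differences 3 and 1), and the bystanders are unmoved. The earlier large differences there came from shadows and from the pot and pails that have since been moved. I'll hand in.

```bash
python3 -c "
from bench import job
print(job.close_job())"
```

```text
the job is handed in; nothing more can be done
None
```

The three pails present are hanging by their handles on hooks 1, 2 and 3, clear of the desk. The four pots are nested b in a, c in b and d in c, with pot a standing on the desk. The arm had backed away from everything, and I handed the job in at about 65 s.

- **Seating:** In the last pictures each pail's wire peak sits on its hook. The pot collars are evenly stepped, and each pot seated within about 1 mm of its computed height.
- **Stillness:** Two frames about 1 s apart showed almost no change, with a maximum pixel difference of 3 around the pails and 1 around the pot stack.
- **Things left alone:** The notebook, tape roll, dish and mug are where they started, and so is the green look-alike pot. My automatic comparison flagged the notebook and tape areas. A side-by-side crop showed neither had moved; what had changed was shadows and the pot and pails beside them.
- **Known offsets:** The wrist camera read about 3 mm off the top view along the tool's x axis, so I used the top and scene views for positions. The last contact, setting pot d down, reached about 13 N. I saw nothing knocked aside during the run.

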